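# Lock the sample-rack carriage with the horseshoe spacer that fits

### The job

Lock the sample loader's rack carriage by fitting, over its guide rail, the horseshoe spacer that snugly fills the gap between the blue fixed stop and the grey carriage. Try the green spacer in the gap first, upright: if it will not go in, use the thinner yellow one; if it goes in with several millimetres of play, take it out and use the thicker red one; never force one. Leave the right spacer fully down astride the rail and let go of it, with the other two standing upright in the caddy and the bottle, jar and tray undisturbed.

Things in the scene. Friction and masses are not known exactly. Their poses are not given: they have to be found in the camera images.
- loader: Sample loader, fixed, position and yaw vary. Origin on the bench below the guide rail; y along the rail towards the carriage, -x faces the robot, z up. Grey bed 150 (x) x 300 (y) x 20 mm high, x -70 to 80, y -95 to 205 mm. Steel guide rail: level 18 x 18 mm square bar along y at x = 0, axis 85 mm up, top 94 mm up. A well seated spacer's underside is 49 mm up, its centre 101.5 mm up.
- stop_face (a point): Middle of the blue fixed stop's gap-side face, at the rail's axis, 85 mm up (loader frame x 0, y -15 mm; axes as the loader). Stop: 100 mm long in x, 40 mm thick to -y, top 100 mm up. The gap runs +y from this face to the carriage: 24.5, 30.5 or 36.5 mm, 2.5 mm more than the spacer that fits. A spacer too thick stops on the block tops; 4 mm 45-degree lead-ins on both top edges.
- carriage_face (a point): Middle of the grey rack carriage's gap-side face, at the rail's axis, 85 mm up. The carriage is fixed at one of three places: this point's y in the loader frame is 9.5, 15.5 or 21.5 mm; axes as the loader. Block 100 mm long in x, 85 mm to +y, top 100 mm up; beyond it (85 mm or more in +y, x 4 to 43 mm) capped tubes 150 mm high.
- bridge_edge (a point): Lower front edge, mid-length, of the white scanner beam above the rail's far side (loader frame x 14, y 55, z 240 mm). Beam: 60 mm to +x, 45 mm up, 300 mm along y, on posts 30 x 20 mm at x 52, y -80 and 190 mm. An upright gripper hits it when seating a spacer: lean the gripper back 30 to 45 degrees to the robot side (-x) and bring the spacer in from -x, below the beam.
- caddy: Grey spacer caddy, fixed, position and yaw vary: 100 (x) x 250 (y) mm. Origin at the centre of its underside, z up. Three places at y = -80, 0 and 80 mm, x = 0: floor 8 mm up, bounded by ribs (top 20 mm up) that leave 44 mm in y and 84 mm in x. The spacers stand in them with their thickness along the caddy's y (within 0.03 rad), undersides 8 mm up.
- spacer34_mid (a point): Centre, 52.5 mm above the underside, of the red plastic horseshoe spacer, the thickest: 34 mm thick (own y), 70 mm wide (x), 105 mm tall (z up), about 0.26 kg. Two legs with a slot between, open below, 30 mm wide (x), 45 mm high; 70 mm wide up to 70 mm; then a grip tab 50 mm (x) x 34 mm, 70 to 105 mm up. Starts in any of the three caddy places. Same under a half turn.
- spacer28_mid (a point): Centre, 52.5 mm above the underside, of the green plastic horseshoe spacer, the middle one: 28 mm thick (own y), 70 mm wide (x), 105 mm tall (z up), about 0.21 kg. Two legs with a slot between, open below, 30 mm wide (x), 45 mm high; 70 mm wide up to 70 mm; then a grip tab 50 mm (x) x 28 mm, 70 to 105 mm up. Starts in any of the three caddy places. Same under a half turn.
- spacer22_mid (a point): Centre, 52.5 mm above the underside, of the yellow plastic horseshoe spacer, the thinnest: 22 mm thick (own y), 70 mm wide (x), 105 mm tall (z up), about 0.17 kg. Two legs with a slot between, open below, 30 mm wide (x), 45 mm high; 70 mm wide up to 70 mm; then a grip tab 50 mm (x) x 22 mm, 70 to 105 mm up. Starts in any of the three caddy places. Same under a half turn.
- reagent: White reagent bottle with a blue cap, 56 mm across, 140 mm tall. A bystander: leave it where it stands. Origin at the centre of its underside, z up.
- jar: Amber glass jar with a red lid, 60 mm across, 75 mm tall. A bystander: leave it where it stands. Origin at the centre of its underside, z up.
- tray: Open blue tray, 140 x 100 x 45 mm, empty. A bystander: leave it where it stands. Origin at the centre of its underside, z up.
Not all that is in view belongs to the job. Of the things that look like the part that bears spacer34_mid, the smaller one is meant. There is more than one size of the part that bears spacer28_mid; the job needs the smaller.

How it is judged:
By the outcome, as a careful person would: the job done as asked, in the order asked, and still so for the second after the job is handed in, with the robot touching nothing.
It also fails if it takes over 64 s, if anything falls off the work surface, if the arm or the gripper's body presses on something with over 40 N, if the wrist force passes 120 N, or if a joint passes its speed limit or range.

### The arm

A 7-joint arm with a two-finger parallel gripper is mounted at the origin on the work surface. World frame = base frame: x ahead of the robot, y to its left, z up, the work surface at z = 0. Lengths are in m, angles in rad, forces in N, time in s.
With the tool pointing down it reaches from about 0.425 to 0.925 m from the base axis. Payload 6.8 kg.
Tool frame: the origin (TCP) lies midway between the tips of the shut fingers; the grasp point (between the pads) lies 19 mm behind it; z points along the fingers, y is the direction in which the jaws open and shut (so a half turn about z gives the same grasp; the last joint's range is limited). The gripper opens to 85 mm and grips with 20 to 120 N. Pads are 22 mm wide; open, the fingers measure 114 mm over their backs; the gripper's body (76 mm by 85 mm) begins 54 mm behind the grasp point. The pads swing forward as they close: fully open they stand 13 mm farther back than shut.
Start: joints at [1.025, 0.477, 0.022, 1.555, -0.011, 1.109, -0.083], TCP at [0.286, -0.611, 0.231] pointing down, gripper open.
Joint ranges: [-2.96, 2.96], [-0.34, 2.1], [-1.41, 1.46], [0.24, 2.44], [-1.37, 4.51], [0.17, 1.92], [-2.96, 2.96]. Speed limits (rad/s): [2.39, 2.39, 3.14, 3.14, 3.14, 3.14, 3.14].

### API

Orientations are given as a unit quaternion [w, x, y, z].
In Python, from station import bot gives the robot as it stands. The module is installed in compiled form; this text tells all that it offers.
- The arm moves only by the tool play_rows, never from a script. Its argument "motion" is a list of rows, each a list of 2 entries, a list of its own where there are three numbers: the shift along the tool's x, y, z as a fraction of full scale, then the turn, a rotation vector about the tool's x, y, z as a fraction of full scale. In form: [[[tx, ty, tz], [rx, ry, rz]], ...]. A call has 1 to 8 rows; each row is the pose to reach, as a shift and turn from the pose measured when the call began, along the tool's axes at that moment, turning the shorter way round; what a row does not reach only later rows make up. Full scale, the value 1, is 400 mm for a shift and 360 degrees for a turn. A row lasts 1/10 s, in which the tool goes at most 50 mm and 8.59 degrees, less where a joint would pass 70% of its speed; a pose out of reach is approached as far as the arm can. A call with a number of a shift or a turn outside -1 to 1 is refused whole. A call with a gripper value outside its range is refused whole. "fingers" is the finger opening in mm, from 0 to 85.4, set as the call begins (left out, the last holds). The fingers move at their own pace and stop on an object; "grip_force" is the grip in N (left out, the last holds). Time passes only in rows, so rows that repeat a pose let the fingers close. It gives the time, the measured TCP pose, the force and the opening at its end, in the units of the state.
- bot.get_obs(): the state, without advancing time (a new reading comes with each control period).
- bot.read_camera(name): name is "scene" or "top" or "wrist"; returns a dict with "pixels" (384x512x3 uint8, red, green, blue), "range_z" (384x512 float32, m along the optical axis (not along the pixel's ray), 0 where there is no reading), "fovy" (degrees; the focal length in pixels is half the picture's height over the tangent of half this angle, whatever the lens; pixels are square), "cx", "cy" (the principal point, pixels), "k1" (the pictures are not rectified: a ray, as slopes to the right and down, at radius r is drawn at 1 + k1 r^2 times it, then the intrinsics apply), "pose" (4x4, takes a point from camera to world coordinates). Camera axes: x right, y down, z forward; pixel columns grow to the right and rows downward; lengths in m; the calibration is good to about 2 mm. A picture is of the moment at which its call begins.
- bot.hand_in(): hands the job in, once; it reports no verdict.
The state is a dict: "t": time; "q": joint angles; "joint_vel": joint speeds; "joint_torque": joint torques, N m; "eef_pos": TCP position; "tool_rot": TCP orientation; "contact_force": force on the tool from outside, world axes, zero at the start; "torque": the same for the moment, N m; "gripper_width": opening from 0.0 (shut) to 1.0 (fully open).
Only numpy, scipy, OpenCV 4.12 (cv2) and the standard library are available. Lean on these libraries where they do the work, as an engineer would, in place of code of your own. Each camera call takes 0.05 s, during which the arm holds its last target.

## Working session

There is one attempt and no reset: what is moved stays moved. The work goes in short steps, Python scripts to look and compute and a tool call to move; the robot and the scene stay as the last step left them, time stands still between calls to the robot, and variables do not carry over. Pictures are saved under pics/ and viewed, and the job is handed in when it is done.

Besides the shell and the picture viewer there is one more tool, called after "Request:" as a command line: name --argument value ..., lists and objects as JSON in quotes. play_rows: Moves the arm, as the interface text tells. Shift numbers are shares of 400 mm and turn numbers shares of 360 degrees, none past 1 either way. Its arguments: {"type":"object","properties":{"motion":{"type":"array"},"fingers":{"type":"number"},"grip_force":{"type":"number"}},"required":["motion"]}

```bash
mkdir -p pics
cat > h.py <<'E'
import numpy as np,cv2
from station import bot
def grab(n):
    d=bot.read_camera(n); np.savez('/tmp/%s.npz'%n,**{k:np.array(v) for k,v in d.items()}); return d
def load(n): 
    z=np.load('/tmp/%s.npz'%n); return {k:z[k] for k in z.files}
def cloud(d):
    H,W=d['range_z'].shape; f=H/2/np.tan(np.radians(float(d['fovy']))/2)
    u,v=np.meshgrid(np.arange(W),np.arange(H))
    K=np.array([[f,0,float(d['cx'])],[0,f,float(d['cy'])],[0,0,1]])
    p=cv2.undistortPoints(np.stack([u,v],-1).reshape(-1,1,2).astype(float),K,np.array([float(d['k1']),0,0,0,0])).reshape(H,W,2)
    z=d['range_z']; P=np.stack([p[...,0]*z,p[...,1]*z,z],-1)
    T=d['pose']; return P@T[:3,:3].T+T[:3,3]
def save(d,n,crop=None,s=1):
    im=d['pixels'][...,::-1]
    if crop: im=im[crop[1]:crop[3],crop[0]:crop[2]]
    cv2.imwrite('pics/'+n,cv2.resize(im,None,fx=s,fy=s,interpolation=cv2.INTER_CUBIC))
E
python3 - <<'E'
from h import *
for n in ['scene','top','wrist']:
    d=grab(n); save(d,n+'0.png',s=1.5); print(n,d['fovy'],d['cx'],d['cy'],d['k1'],d['pose'].round(3).tolist())
print(bot.get_obs())
E
```

```text
scene 44.08053469699504 255.95056676618 189.6972223315053 -0.10354349150680524 [[0.992, -0.092, 0.083, 0.502], [-0.123, -0.811, 0.572, -0.714], [0.015, -0.578, -0.816, 1.17], [0.0, 0.0, 0.0, 1.0]]
top 55.57266226741617 254.8715541638851 195.21032297187827 -0.10175663938750944 [[0.002, -0.981, 0.192, 0.435], [-1.0, -0.003, -0.002, 0.001], [0.002, -0.192, -0.981, 1.035], [0.0, 0.0, 0.0, 1.0]]
wrist 64.4524072988655 254.45316278490222 191.27497739931292 -0.04095900228662668 [[0.424, -0.872, -0.244, 0.348], [-0.906, -0.409, -0.113, -0.581], [-0.001, 0.269, -0.963, 0.373], [0.0, 0.0, 0.0, 1.0]]
{'t': 0.15, 'q': array([ 1.02491468,  0.47763619,  0.0223399 ,  1.55617973, -0.0115226 ,
        1.10930518, -0.08309945]), 'joint_vel': array([-0.00058088, -0.00218919, -0.00051039, -0.00250392, -0.00016113,
        0.00075225, -0.00026397]), 'joint_torque': array([ 2.80851185e-03, -5.96923041e+01,  1.61013633e+00, -2.81491756e+01,
        1.26186968e-02,  6.47634864e-03,  1.69305559e-05]), 'eef_pos': array([ 0.28597276, -0.61094207,  0.23055035]), 'tool_rot': array([-6.74608951e-04,  9.76137065e-01,  2.17154184e-01, -1.88466803e-04]), 'contact_force': array([-0.29404795, -0.6775177 , -0.8268629 ]), 'torque': array([-0.00258193, -0.01844896, -0.03949638]), 'gripper_width': 1.00219046270651}
```

View pics/scene0.png

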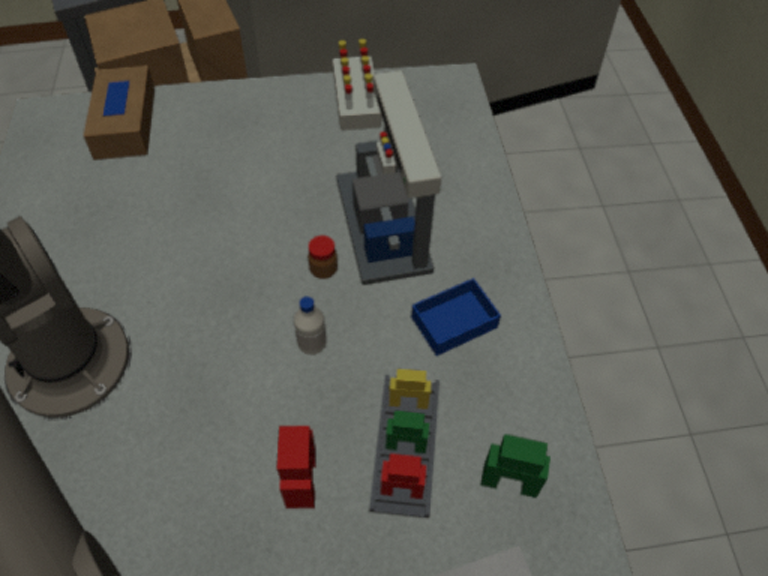

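View pics/top0.png

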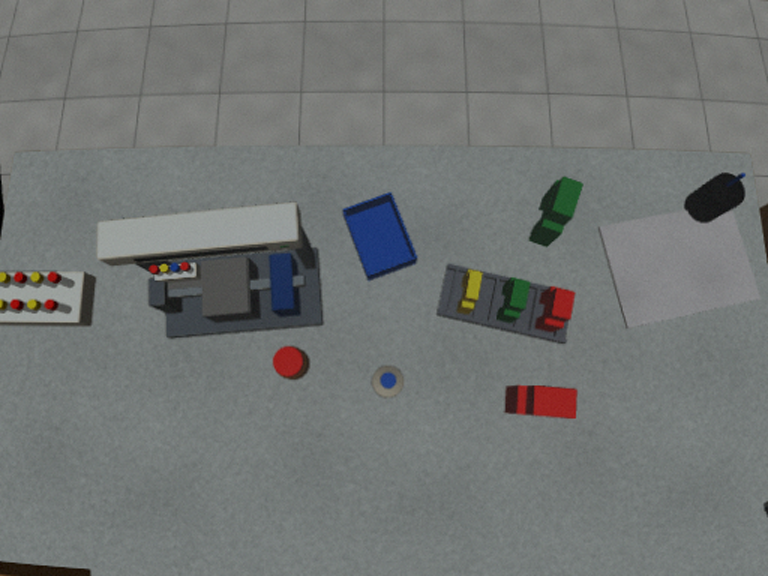

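View pics/wrist0.png

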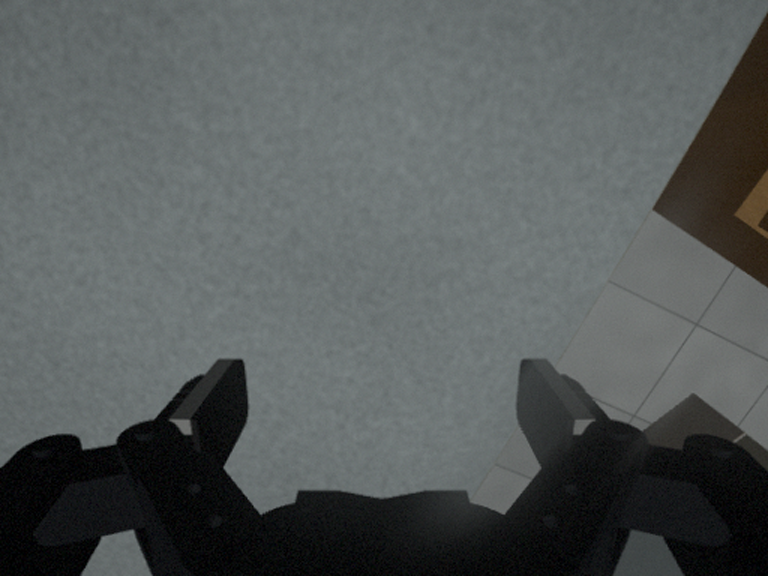

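Top view, at 1.5x scale. Green candidates are the caddy one at (516,297) and a loose one at (558,210). Red candidates are the caddy one at (558,307) and a loose one at (541,401). The yellow spacer is at (470,290). The caddy ones look smaller, so I'll measure the sizes and check with a crop.

Run:
```python
from h import *
t=load('top'); s=load('scene')
save(t,'crop_top.png',(280,100,420,300),4)
for n,d in(('top',t),('scene',s)):
    P=cloud(d); im=d['pixels'].astype(int); hsv=cv2.cvtColor(d['pixels'],cv2.COLOR_RGB2HSV)
    ok=(d['range_z']>0)
    ms={'red':((hsv[...,0]<8)|(hsv[...,0]>172)),'green':(hsv[...,0]>45)&(hsv[...,0]<80),'yellow':(hsv[...,0]>20)&(hsv[...,0]<35),'blue':(hsv[...,0]>100)&(hsv[...,0]<130)}
    for c,m in ms.items():
        m=(m&ok&(hsv[...,1]>130)&(P[...,2]>0.004)&(hsv[...,2]>40)).astype(np.uint8)
        k,l,st,ce=cv2.connectedComponentsWithStats(m)
        for i in range(1,k):
            if st[i,4]<60: continue
            Q=P[l==i]; zt=np.percentile(Q[:,2],97); T=Q[Q[:,2]>zt-0.008]
            r=cv2.minAreaRect((T[:,:2]*1000).astype(np.float32))
            print(n,c,ce[i].round(),'n',st[i,4],'ztop',zt.round(4),'rect mm',np.round(r[0],1),np.round(r[1],1),round(r[2],1))
```

```text
top red [372. 206.] n 425 ztop 0.116 rect mm [ 597.9 -313.1] [35.1 50.5] 79.9
top red [192. 241.] n 319 ztop 0.079 rect mm [501.3 165.1] [48.7 51.2] 15.9
top red [348. 266.] n 141 ztop 0.11 rect mm [ 437.2 -236.3] [16.  42.7] 84.8
top red [369. 268.] n 555 ztop 0.1525 rect mm [ 431.3 -278.4] [70.6 46.8] 84.0
top green [378. 131.] n 326 ztop 0.1483 rect mm [ 782.6 -323.2] [37.  66.3] 68.7
top green [368. 150.] n 69 ztop 0.1009 rect mm [ 745.4 -308.6] [36.3 15.1] 70.2
top green [346. 195.] n 182 ztop 0.116 rect mm [ 615.4 -237.5] [26.2 48.5] 75.9
top yellow [314. 194.] n 273 ztop 0.1158 rect mm [ 631.  -157.9] [22.  50.1] 78.6
top blue [253. 157.] n 1108 ztop 0.0474 rect mm [744.4   6.1] [140.3  99.7] 20.9
top blue [187. 188.] n 545 ztop 0.1034 rect mm [639. 177.] [99.6 39.5] 5.3
top blue [258. 253.] n 75 ztop 0.1436 rect mm [466.7  -9.8] [21.8 21.9] 63.8
scene red [214. 165.] n 235 ztop 0.0772 rect mm [501.6 164.1] [49.5 49. ] 28.1
scene red [197. 310.] n 1180 ztop 0.1498 rect mm [ 431.1 -282.1] [72.1 48.2] 84.5
scene red [269. 316.] n 684 ztop 0.1141 rect mm [ 597.1 -316.4] [34.7 49.9] 76.5
scene green [272. 282.] n 300 ztop 0.1134 rect mm [ 614.3 -241.3] [28.2 49.1] 73.7
scene green [347. 302.] n 597 ztop 0.1461 rect mm [ 781.8 -326.8] [37.4 68.6] 68.0
scene yellow [273. 258.] n 511 ztop 0.1133 rect mm [ 631.1 -161. ] [23.4 47.8] 77.5
scene blue [77. 65.] n 279 ztop 0.0847 rect mm [ 51.1 655.9] [115.7  48.4] 89.3
scene blue [259. 152.] n 349 ztop 0.1023 rect mm [636.8 172.7] [57.8 94.8] 82.3
scene blue [304. 210.] n 933 ztop 0.0446 rect mm [744.6   1.7] [141.1 100.5] 20.3
scene blue [204. 203.] n 72 ztop 0.141 rect mm [467.2 -13.1] [22.1 22.4] 53.5
```

View pics/crop_top.png

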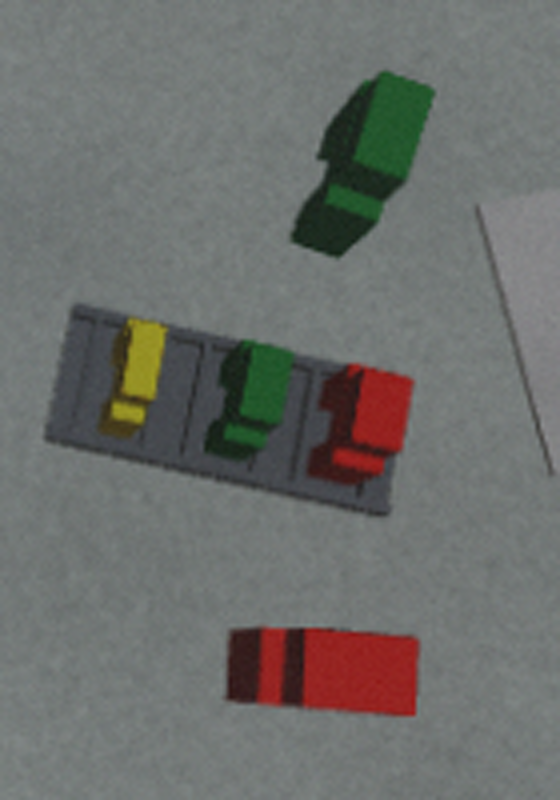

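The crop confirms the caddy set is the smaller one: green measures 28x50 mm and red 34x50 mm across the tab, both with tops at about 113 mm. The loose ones are larger, so they're decoys. Next is the loader and the caddy yaw.

Run:
```python
from h import *
t=load('top'); P=cloud(t); s=load('scene');S=cloud(s)
save(t,'crop_loader.png',(60,120,230,240),4.5)
for n,d,P in(('top',t,P),('scene',s,S)):
    hsv=cv2.cvtColor(d['pixels'],cv2.COLOR_RGB2HSV); z=P[...,2]
    reg=(P[...,0]>.5)&(P[...,0]<.85)&(P[...,1]>.02)&(P[...,1]<.5)
    bl=(hsv[...,0]>100)&(hsv[...,0]<130)&(hsv[...,1]>130)
    b=reg&(z>.094)&(z<.112)
    for nm,m in(('stop',b&bl),('carr',b&~bl),('beamtop',reg&(z>.27)&(z<.30)),('bed',reg&(z>.012)&(z<.03))):
        k,l,st,ce=cv2.connectedComponentsWithStats(m.astype(np.uint8))
        if k<2: continue
        i=1+np.argmax(st[1:,4]); Q=P[l==i]
        r=cv2.minAreaRect((Q[:,:2]*1000).astype(np.float32)); print(n,nm,len(Q),np.median(Q[:,2]).round(4),np.round(r[0],1),np.round(r[1],1),round(r[2],2))
    # caddy: grey, z 15..26 
    reg=(P[...,0]>.5)&(P[...,0]<.72)&(P[...,1]<-.08)&(P[...,1]>-.40)&(z>.010)&(z<.03)
    k,l,st,ce=cv2.connectedComponentsWithStats(cv2.morphologyEx(reg.astype(np.uint8),cv2.MORPH_CLOSE,np.ones((5,5))))
    i=1+np.argmax(st[1:,4]); Q=P[(l==i)&reg]; r=cv2.minAreaRect((Q[:,:2]*1000).astype(np.float32)); print(n,'caddy',len(Q),np.round(r[0],1),np.round(r[1],1),round(r[2],2))
    fl=(np.abs(P[...,0]-.45)<.04)&(np.abs(P[...,1]-.03-.05)<.03); print('bench z',np.median(z[fl]))
```

```text
top stop 545 0.1005 [639.1 176.9] [99.6 39.7] 5.62
top carr 1670 0.1004 [626.8 303.9] [102.  215.6] 5.85
top beamtop 3748 0.2853 [674.4 271.5] [ 61.8 301.5] 5.36
top bed 2117 0.0204 [635.5 266.9] [151.8 295.7] 5.31
top caddy 1040 [ 615.3 -235.9] [250.8 102. ] 76.79
bench z 0.0005902518505278564
scene stop 319 0.0978 [637.4 173.9] [52.2 95.6] 84.37
scene carr 707 0.0981 [626.9 297.8] [101.3 137. ] 6.45
scene beamtop 1699 0.282 [674.2 269.4] [ 62.2 304.3] 5.09
scene bed 1036 0.0181 [635.3 265.1] [150.5 307.1] 5.29
scene caddy 985 [ 614.4 -237.9] [252.3 100.9] 77.03
bench z -0.0024190392204894717
```

View pics/crop_loader.png

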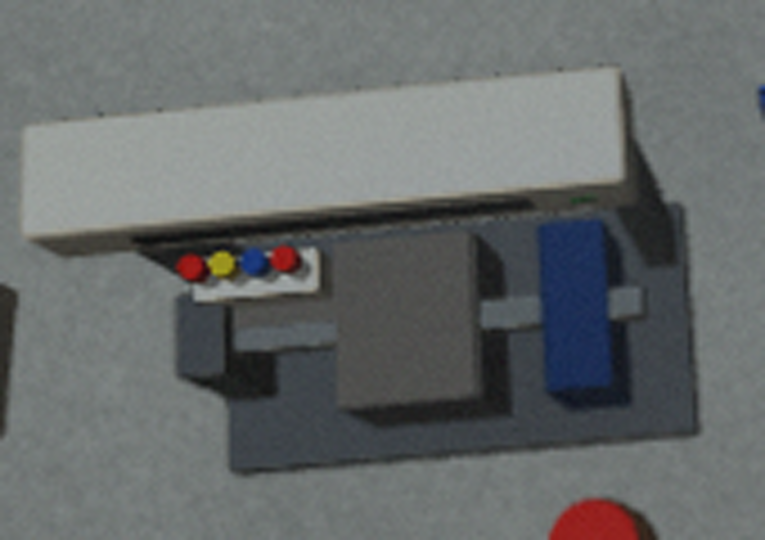

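Stop-to-carriage gap in the crop: from 480 to 540 px, where the 40 mm stop spans 65 px. That suggests the wide gap, but I'll still try green first as asked. Now a helper that turns target poses into move numbers.

```bash
cat >> h.py <<'E'
from scipy.spatial.transform import Rotation as R
def ori(yaw,th):
    c=np.array([np.cos(yaw),np.sin(yaw),0]); z=np.sin(th)*c-np.cos(th)*np.array([0,0,1])
    y=-np.array([-np.sin(yaw),np.cos(yaw),0]); return R.from_matrix(np.stack([np.cross(y,z),y,z],1))
def state():
    o=bot.get_obs(); q=o['tool_rot']; return o,np.array(o['eef_pos']),R.from_quat([q[1],q[2],q[3],q[0]])
def go(yawdeg,thdeg,grasp_mm,fr=.019):
    """numbers for a row taking grasp point to grasp_mm"""
    o,p,r=state(); t=ori(np.radians(yawdeg),np.radians(thdeg)); g=np.array(grasp_mm)/1000+fr*t.apply([0,0,1])
    s=r.inv().apply(g-p)/.4; w=(r.inv()*t).as_rotvec()/(2*np.pi)
    print('shift',s.round(4).tolist(),'turn',w.round(4).tolist(),'mm',np.round(np.linalg.norm(g-p)*1000,1)); 
def where(yawdeg=None):
    o,p,r=state(); z=r.apply([0,0,1]); y=r.apply([0,1,0]); g=(p-.019*z)*1000
    print('t',round(o['t'],2),'grasp',g.round(1),'yaw(y)',np.degrees(np.arctan2(y[0],-y[1])).round(2),'tilt',np.degrees(np.arctan2(np.hypot(z[0],z[1]),-z[2])).round(2),'ytilt',np.degrees(np.arcsin(y[2])).round(2),'F',np.round(o['contact_force'],1),'w',round(o['gripper_width']*85.4,1),'q',np.round(o['q'],2))
E
python3 - <<'E'
from h import *
where(); z=ori(np.radians(-12.8),np.radians(40)).apply([0,0,1])
print(z); g=np.array([614,-239,97])
go(-12.8,40,g-150*z+[0,0,20])
E
```

```text
t 0.15 grasp [ 286.  -611.   249.6] yaw(y) 25.08 tilt 0.08 ytilt -0.08 F [-0.3 -0.7 -0.8] w 85.6 q [ 1.02  0.48  0.02  1.56 -0.01  1.11 -0.08]
[ 0.62681392 -0.14240863 -0.76604444]
shift [0.9708, -0.6237, 0.0338] turn [-0.0369, 0.1071, 0.1008] mm 461.8
```

Request:
play_rows --motion '[[[0.97,-0.62,-0.03],[0,0,0]],[[0.97,-0.62,-0.03],[-0.01,0.02,0.02]],[[0.97,-0.62,-0.03],[-0.037,0.107,0.101]],[[0.97,-0.624,0.034],[-0.037,0.107,0.101]],[[0.97,-0.624,0.034],[-0.037,0.107,0.101]],[[0.97,-0.624,0.034],[-0.037,0.107,0.101]],[[0.97,-0.624,0.034],[-0.037,0.107,0.101]],[[0.97,-0.624,0.034],[-0.037,0.107,0.101]]]' --fingers 56

```text
t: 0.95
eef_pos: [0.4852, -0.2985, 0.224]
tool_rot: [0.035, 0.938, -0.091, 0.332]
contact_force: [1.1, -0.1, 0.1]
gripper_width: 0.658
```

Request:
play_rows --motion '[[[0,0,0],[0,0,0]]]'

```text
t: 1.05
eef_pos: [0.4862, -0.2927, 0.223]
tool_rot: [0.032, 0.939, -0.089, 0.332]
contact_force: [-0.7, 0.0, 0.4]
gripper_width: 0.661
```

Run:
```python
from h import *
where(); z=ori(np.radians(-12.8),np.radians(40)).apply([0,0,1])
g=np.array([614,-239,97])
go(-12.8,40,g-150*z+[0,0,20])
```

```text
t 1.05 grasp [ 474.5 -290.5  237.8] yaw(y) -10.86 tilt 38.93 ytilt 0.1 F [-0.7  0.   0.4] w 56.4 q [ 0.82  0.12 -0.27  2.28 -1.09  0.22 -0.18]
shift [0.052, -0.1993, 0.0598] turn [-0.0032, 0.003, 0.0043] mm 85.8
```

Request:
play_rows --motion '[[[0.052,-0.2,0.06],[-0.003,0.003,0.004]],[[0.052,-0.2,0.06],[-0.003,0.003,0.004]],[[0.052,-0.2,0.06],[-0.003,0.003,0.004]]]'

```text
t: 1.35
eef_pos: [0.5039, -0.271, 0.2192]
tool_rot: [0.038, 0.938, -0.097, 0.332]
contact_force: [0.1, 0.3, -0.2]
gripper_width: 0.655
```

Run:
```python
from h import *
where(); z=ori(np.radians(-12.8),np.radians(40)).apply([0,0,1])
d=grab('wrist'); save(d,'w1.png',s=1.5)
g=np.array([614,-239,97])
go(-12.8,40,g)
P=cloud(d); hsv=cv2.cvtColor(d['pixels'],cv2.COLOR_RGB2HSV);ok=(d['range_z']>0)
ms={'red':((hsv[...,0]<8)|(hsv[...,0]>172)),'green':(hsv[...,0]>45)&(hsv[...,0]<80),'yellow':(hsv[...,0]>20)&(hsv[...,0]<35)}
for c,m in ms.items():
    m=(m&ok&(hsv[...,1]>110)&(P[...,2]>.1)&(P[...,2]<0.125)).astype(np.uint8)
    k,l,st,ce=cv2.connectedComponentsWithStats(m)
    for i in range(1,k):
        if st[i,4]<100: continue
        T=P[l==i]; r=cv2.minAreaRect((T[:,:2]*1000).astype(np.float32)); print(c,ce[i].round(),len(T),np.median(T[:,2]).round(4),np.round(r[0],1),np.round(r[1],1),round(r[2],2))
```

```text
t 1.35 grasp [ 492.2 -268.4  234. ] yaw(y) -11.98 tilt 38.98 ytilt 0.34 F [ 0.1  0.3 -0.2] w 56.0 q [ 0.32  0.1   0.17  2.31 -1.24  0.19 -0.12]
shift [0.0034, -0.1213, 0.4413] turn [-0.0017, 0.0029, 0.0034] mm 183.1
red [277. 171.] 1781 0.1132 [ 597.6 -313.2] [33.9 50.4] 77.33
green [246.  55.] 510 0.1133 [ 750.  -316.2] [18.6 42.3] 7.26
green [197. 170.] 1472 0.1132 [ 614.8 -237.1] [28.4 50.5] 76.82
yellow [116. 171.] 1349 0.1131 [ 630.2 -158.3] [22.7 49.6] 77.44
```

View pics/w1.png

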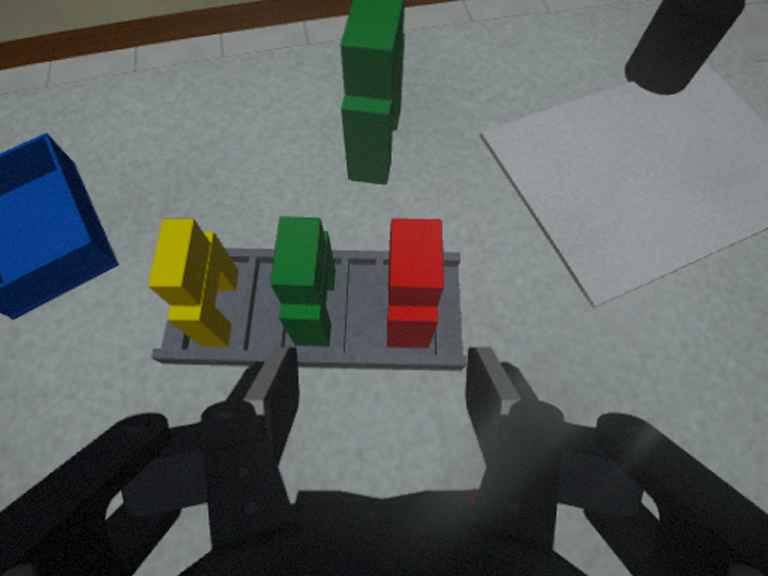

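The wrist view shows the three caddy spacers at (187,260) yellow, (303,260) green and (415,260) red, in 1.5x pixels. Depth gives green's centre as (614.8,-237.1) mm with its top at 113 mm, which agrees with the top camera. Joint 6 is near its lower limit at 40 degrees, so I'll use 34.

Run:
```python
from h import *
z=ori(np.radians(-12.9),np.radians(34)).apply([0,0,1])
g=np.array([614.,-237.1,97])
go(-12.9,34,g-90*z+[0,0,10])
```

```text
shift [0.033, -0.128, 0.197] turn [-0.0016, -0.0138, 0.0037] mm 94.9
```

Request:
play_rows --motion '[[[0.033,-0.128,0.197],[-0.0016,-0.0138,0.0037]],[[0.033,-0.128,0.197],[-0.0016,-0.0138,0.0037]],[[0.033,-0.128,0.197],[-0.0016,-0.0138,0.0037]],[[0.033,-0.128,0.197],[-0.0016,-0.0138,0.0037]]]'

```text
t: 1.8
eef_pos: [0.5781, -0.2244, 0.164]
tool_rot: [0.031, 0.951, -0.104, 0.29]
contact_force: [-0.8, 0.4, -0.6]
gripper_width: 0.654
```

Run:
```python
from h import *
where()
z=ori(np.radians(-12.9),np.radians(34)).apply([0,0,1])
g=np.array([614.,-237.1,97])
go(-12.9,34,g-90*z+[0,0,10])
go(-12.9,34,g)
```

```text
t 1.8 grasp [ 567.8 -222.1  179.8] yaw(y) -12.5 tilt 33.88 ytilt -0.05 F [-0.8  0.4 -0.6] w 55.9 q [-0.08  0.29  0.43  2.23 -1.28  0.18 -0.27]
shift [-0.0014, 0.011, -0.0065] turn [-0.0007, 0.0003, 0.0008] mm 5.1
shift [-0.0148, 0.012, 0.2392] turn [-0.0007, 0.0003, 0.0008] mm 96.0
```

Request:
play_rows --motion '[[[-0.015,0.012,0.08],[-0.0007,0,0.0008]],[[-0.015,0.012,0.16],[-0.0007,0,0.0008]],[[-0.015,0.012,0.239],[-0.0007,0,0.0008]],[[-0.015,0.012,0.239],[-0.0007,0,0.0008]],[[-0.015,0.012,0.239],[-0.0007,0,0.0008]]]'

```text
t: 2.3
eef_pos: [0.6316, -0.2475, 0.1019]
tool_rot: [0.026, 0.957, -0.108, 0.268]
contact_force: [-0.7, 0.5, 1.6]
gripper_width: 0.659
```

Run:
```python
from h import *
where()
g=np.array([614.,-237.1,97])
go(-12.9,34,g)
```

```text
t 2.3 grasp [ 622.  -245.4  118.1] yaw(y) -12.71 tilt 31.29 ytilt -0.44 F [-0.7  0.5  1.6] w 56.2 q [ 0.09  0.48  0.27  2.09 -1.36  0.17 -0.19]
shift [-0.0457, -0.0151, 0.0327] turn [-0.0013, 0.0075, -0.0002] mm 23.3
```

Joint 6 is now at its limit, so I'll grasp at 30 degrees instead, 8 mm to the robot side of the tab centre. That still clears the beam.

Run:
```python
from h import *
go(-12.9,30,[607,-235.3,99])
```

```text
shift [-0.0619, -0.0157, 0.0191] turn [-0.0013, -0.0036, -0.0002] mm 26.6
```

Request:
play_rows --motion '[[[-0.062,-0.016,0.0],[-0.0013,-0.0036,0]],[[-0.062,-0.016,0.019],[-0.0013,-0.0036,0]],[[-0.062,-0.016,0.019],[-0.0013,-0.0036,0]]]'

```text
t: 2.6
eef_pos: [0.6179, -0.2389, 0.0875]
tool_rot: [0.027, 0.961, -0.109, 0.253]
contact_force: [-0.7, -1.0, 1.1]
gripper_width: 0.655
```

Run:
```python
from h import *
where()
go(-12.9,30,[607,-235.3,99])
```

```text
t 2.6 grasp [ 608.8 -236.8  104.1] yaw(y) -12.9 tilt 29.49 ytilt -0.14 F [-0.7 -1.   1.1] w 56.0 q [ 0.06  0.49  0.3   2.12 -1.36  0.17 -0.2 ]
shift [-0.0104, -0.0026, 0.0084] turn [-0.0003, 0.0014, -0.0002] mm 5.4
```

Run:
```python
from h import *
go(-12.9,28,[607,-235.4,98])
```

```text
shift [-0.0132, -0.0023, 0.0106] turn [-0.0003, -0.0041, -0.0002] mm 6.8
```

Request:
play_rows --motion '[[[-0.013,-0.002,0.011],[0,-0.004,0]],[[-0.013,-0.002,0.011],[0,-0.004,0]]]'

```text
t: 2.8
eef_pos: [0.6163, -0.2378, 0.0818]
tool_rot: [0.026, 0.964, -0.109, 0.241]
contact_force: [-0.9, -0.3, -0.0]
gripper_width: 0.656
```

Run:
```python
from h import *
where()
go(-12.9,28,[607,-235.4,98])
```

```text
t 2.8 grasp [ 607.6 -235.9   98.5] yaw(y) -12.88 tilt 28.1 ytilt -0.11 F [-0.9 -0.3 -0. ] w 56.0 q [ 0.    0.51  0.36  2.11 -1.3   0.21 -0.27]
shift [-0.0021, -0.0008, 0.0004] turn [-0.0003, -0.0003, -0.0001] mm 0.9
```

Request:
play_rows --motion '[[[0,0,0],[0,0,0]],[[0,0,0],[0,0,0]],[[0,0,0],[0,0,0]],[[0,0,0],[0,0,0]],[[0,0,0],[0,0,0]]]' --fingers 0 --grip_force 60

```text
t: 3.3
eef_pos: [0.6167, -0.2383, 0.0825]
tool_rot: [0.026, 0.964, -0.109, 0.242]
contact_force: [-1.8, 0.8, 6.3]
gripper_width: 0.321
```

Run:
```python
from h import *
where()
d=grab('wrist');save(d,'w2.png',s=1.5)
go(-12.9,28,[607.5,-235.8,215])
```

```text
t 3.3 grasp [ 607.9 -236.3   99.3] yaw(y) -12.91 tilt 28.19 ytilt -0.11 F [-1.8  0.8  6.3] w 27.4 q [ 0.    0.5   0.36  2.11 -1.31  0.21 -0.27]
shift [0.1353, -0.0016, -0.2557] turn [-0.0002, -0.0005, -0.0002] mm 115.7
```

View pics/w2.png

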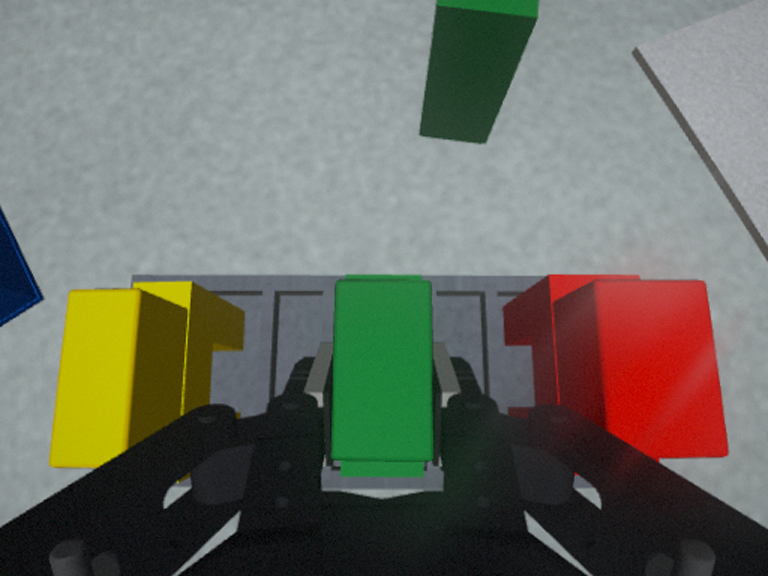

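The wrist view shows green gripped centrally between the pads at (383,370), with its neighbours untouched. Lifting straight up.

Request:
play_rows --motion '[[[0.018,0,-0.033],[0,0,0]],[[0.06,0,-0.115],[0,0,0]],[[0.135,-0.001,-0.256],[0,0,0]],[[0.135,-0.001,-0.256],[0,0,0]],[[0.135,-0.001,-0.256],[0,0,0]]]'

```text
t: 3.85
eef_pos: [0.6172, -0.2376, 0.2004]
tool_rot: [0.026, 0.963, -0.108, 0.244]
contact_force: [-0.3, 0.8, -2.5]
gripper_width: 0.316
```

Run:
```python
from h import *
where()
ex=np.array([np.cos(np.radians(5.3)),np.sin(np.radians(5.3)),0]); ey=np.array([-ex[1],ex[0],0])
O=np.array([639.1,176.9,0])+35*ey; print('O',O)
# gap centre for wide gap y=3.25; grasp is -6.5 in x from spacer centre
G=O+3.25*ey-6.5*ex; print('seat grasp',G)
go(5.3,28.2,G-130*ex+[0,0,225])
```

```text
t 3.85 grasp [ 608.3 -235.6  217.1] yaw(y) -12.82 tilt 28.38 ytilt -0.11 F [-0.3  0.8 -2.5] w 27.0 q [-0.38  0.38  0.83  2.06 -0.87  0.45 -0.72]
O [635.86702944 211.75036444   0.        ]
seat grasp [629.09461449 214.38606089   0.        ]
shift [-0.4396, -1.0144, -0.2577] turn [0.0236, -0.0005, -0.0445] mm 454.1
```

Run:
```python
from h import *
ex=np.array([np.cos(np.radians(5.3)),np.sin(np.radians(5.3)),0])
go(5.3,28.2,np.array([629.1,214.4,225])-90*ex)
```

```text
shift [-0.356, -1.0455, -0.2125] turn [0.0236, -0.0005, -0.0445] mm 449.9
```

Request:
play_rows --motion '[[[-0.34,-0.98,-0.2],[0.0236,0,-0.0445]],[[-0.34,-0.98,-0.2],[0.0236,0,-0.0445]],[[-0.34,-0.98,-0.2],[0.0236,0,-0.0445]],[[-0.34,-0.98,-0.2],[0.0236,0,-0.0445]],[[-0.34,-0.98,-0.2],[0.0236,0,-0.0445]],[[-0.34,-0.98,-0.2],[0.0236,0,-0.0445]],[[-0.34,-0.98,-0.2],[0.0236,0,-0.0445]],[[-0.34,-0.98,-0.2],[0.0236,0,-0.0445]]]'

```text
t: 4.65
eef_pos: [0.5578, 0.1239, 0.2039]
tool_rot: [-0.011, 0.969, 0.044, 0.244]
contact_force: [1.5, 0.0, -3.6]
gripper_width: 0.322
```

Run:
```python
from h import *
where()
ex=np.array([np.cos(np.radians(5.3)),np.sin(np.radians(5.3)),0])
go(5.3,28.2,np.array([629.1,214.4,220])-90*ex)
```

```text
t 4.65 grasp [548.8 123.1 220.7] yaw(y) 5.25 tilt 28.24 ytilt 0.03 F [ 1.5  0.  -3.6] w 27.5 q [-1.39  0.26  1.15  2.25 -0.42  0.32 -1.42]
shift [-0.0045, -0.2088, -0.0007] turn [0.0001, -0.0001, -0.0001] mm 83.5
```

Request:
play_rows --motion '[[[-0.0045,-0.209,-0.0007],[0,0,0]],[[-0.0045,-0.209,-0.0007],[0,0,0]],[[-0.0045,-0.209,-0.0007],[0,0,0]],[[-0.0045,-0.209,-0.0007],[0,0,0]]]'

```text
t: 5.05
eef_pos: [0.547, 0.2074, 0.2014]
tool_rot: [-0.01, 0.969, 0.046, 0.242]
contact_force: [0.2, -0.8, -2.1]
gripper_width: 0.321
```

Run:
```python
from h import *
where()
d=grab('wrist');save(d,'w3.png',s=1.5)
t=grab('top');save(t,'t3.png',(80,120,260,260),4)
for n,d in(('wrist',d),('top',t)):
    P=cloud(d);hsv=cv2.cvtColor(d['pixels'],cv2.COLOR_RGB2HSV);z=P[...,2]
    reg=(P[...,0]>.55)&(P[...,0]<.75)&(P[...,1]>.02)&(P[...,1]<.5)&(z>.094)&(z<.107)
    bl=(hsv[...,0]>100)&(hsv[...,0]<130)&(hsv[...,1]>110)
    for nm,m in(('stop',reg&bl),('carr',reg&~bl&(P[...,1]<.33)),('green',(hsv[...,0]>45)&(hsv[...,0]<80)&(hsv[...,1]>110)&(P[...,1]>.1)&(z>.22))):
        k,l,st,ce=cv2.connectedComponentsWithStats(m.astype(np.uint8))
        if k<2: continue
        i=1+np.argmax(st[1:,4]); Q=P[l==i]
        r=cv2.minAreaRect((Q[:,:2]*1000).astype(np.float32)); print(n,nm,len(Q),np.median(Q[:,2]).round(4),np.round(r[0],1),np.round(r[1],1),round(r[2],2))
```

```text
t 5.05 grasp [538.1 206.6 218.2] yaw(y) 5.39 tilt 28.08 ytilt 0.18 F [ 0.2 -0.8 -2.1] w 27.4 q [-1.57  0.36  1.19  2.21 -0.45  0.35 -1.57]
wrist stop 4437 0.1003 [639.4 178.9] [100.3  40.4] 5.43
wrist carr 10685 0.1003 [631.6 265. ] [101.  131.8] 5.5
wrist green 8012 0.2322 [545.9 208.8] [49.5 28.8] 4.58
top stop 557 0.1004 [639.1 177.1] [101.   40.7] 5.43
top carr 1236 0.1002 [631.2 262.6] [101.7 132.8] 5.57
top green 202 0.2327 [542.9 204.4] [57.  29.7] 7.92
```

View pics/w3.png

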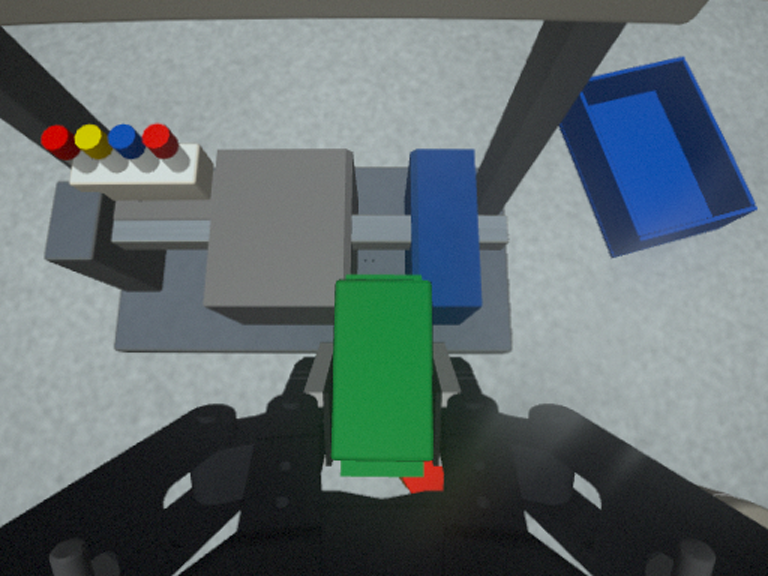

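View pics/t3.png

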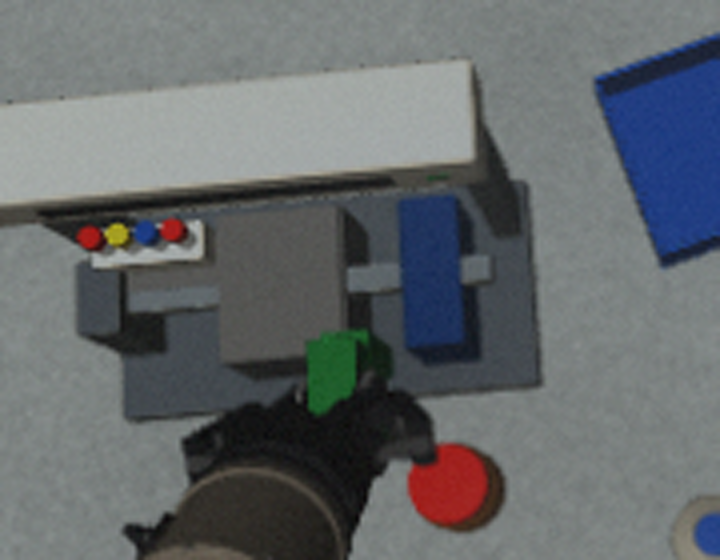

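The wrist view shows green in front of the gap, which spans columns 352-410, with the rail visible in it. Next I'll measure the gap edges in the loader frame.

Run:
```python
from h import *
a=np.radians(5.4);ex=np.array([np.cos(a),np.sin(a)]);ey=np.array([-ex[1],ex[0]])
for n in('wrist','top'):
    d=load(n);P=cloud(d)*1000;xy=P[...,:2]-np.array([639.2,177.3]);X=xy@ex;Y=xy@ey+0;z=P[...,2]
    m=(X>-45)&(X<-15 if n=='wrist' else X<45)
    if n=='wrist': m=(X>0)&(X<45)
    for lo,hi in((97,104),(86,104)):
        q=Y[m&(z>lo)&(z<hi)&(Y>-30)&(Y<80)]; h=np.histogram(q,np.arange(-26,80,2))[0]; print(n,lo,h.tolist())
    g=np.sort(Y[m&(z>97)&(z<104)&(Y>-30)&(Y<80)]); i=np.argmax(np.diff(g)); print(n,g[i],g[i+1],g[i+1]-g[i])
```

```text
wrist 97 [0, 0, 0, 27, 101, 93, 94, 104, 97, 101, 96, 98, 99, 99, 96, 96, 100, 99, 95, 99, 98, 104, 99, 51, 0, 0, 0, 0, 0, 0, 0, 0, 0, 0, 0, 0, 0, 0, 0, 0, 0, 0, 61, 108, 99, 98, 96, 98, 97, 98, 102, 96]
wrist 86 [18, 18, 19, 28, 101, 93, 94, 104, 97, 101, 96, 98, 99, 99, 96, 96, 100, 99, 95, 99, 98, 104, 99, 124, 22, 27, 19, 18, 18, 20, 18, 28, 18, 19, 20, 18, 19, 29, 19, 20, 19, 18, 125, 108, 99, 98, 96, 98, 97, 98, 102, 96]
wrist 21.534518328459445 58.1549628506538 36.62044452219436
top 97 [1, 0, 9, 24, 19, 24, 26, 24, 24, 25, 20, 26, 22, 25, 25, 28, 20, 25, 26, 24, 27, 16, 13, 0, 1, 1, 0, 0, 0, 0, 0, 0, 0, 0, 2, 0, 0, 1, 0, 0, 0, 9, 19, 26, 22, 20, 19, 22, 21, 25, 21, 25]
top 86 [7, 6, 30, 25, 22, 24, 26, 24, 24, 25, 21, 26, 22, 26, 26, 28, 21, 25, 26, 25, 27, 17, 21, 5, 7, 5, 2, 7, 7, 5, 2, 7, 6, 6, 5, 5, 6, 6, 3, 6, 7, 34, 26, 27, 23, 20, 19, 23, 21, 25, 22, 25]
top 24.624370735221834 43.68508522076116 19.060714485539325
```

Both cameras put the stop centre at about (639.2,177.3) mm and the gap at 36.6 mm. So green should go in with play. I'll move it above the gap at a height that keeps it under the beam.

Run:
```python
from h import *
ex=np.array([.9956,.0941,0])
go(5.4,28.2,np.array([628.6,214.7,208])-45*ex)
go(5.4,28.2,np.array([628.6,214.7,208]))
```

```text
shift [0.0872, -0.0053, 0.0773] turn [0.0005, 0.0002, -0.0005] mm 46.7
shift [0.1864, -0.0058, 0.1304] turn [0.0005, 0.0002, -0.0005] mm 91.0
```

Request:
play_rows --motion '[[[0.087,-0.005,0.077],[0.0005,0,-0.0005]],[[0.12,-0.005,0.096],[0.0005,0,-0.0005]],[[0.155,-0.006,0.114],[0.0005,0,-0.0005]],[[0.186,-0.006,0.13],[0.0005,0,-0.0005]],[[0.186,-0.006,0.13],[0.0005,0,-0.0005]],[[0.186,-0.006,0.13],[0.0005,0,-0.0005]]]'

```text
t: 5.75
eef_pos: [0.637, 0.2134, 0.1908]
tool_rot: [-0.011, 0.969, 0.044, 0.242]
contact_force: [0.6, -0.6, -2.8]
gripper_width: 0.318
```

Run:
```python
from h import *
where()
go(5.4,28.2,np.array([628.6,214.7,160]))
go(5.4,28.2,np.array([628.6,214.7,140.5]))
d=grab('wrist');save(d,'w4.png',s=1.5)
s=grab('scene');save(s,'s4.png',(210,60,310,200),4)
```

```text
t 5.75 grasp [628.1 212.6 207.6] yaw(y) 5.21 tilt 28.05 ytilt 0.01 F [ 0.6 -0.6 -2.8] w 27.2 q [-1.22  0.46  0.91  2.04 -0.55  0.38 -1.45]
shift [-0.0544, -0.0053, 0.1058] turn [0.0003, 0.0004, -0.0005] mm 47.6
shift [-0.0773, -0.0053, 0.1488] turn [0.0003, 0.0004, -0.0005] mm 67.1
```

View pics/w4.png

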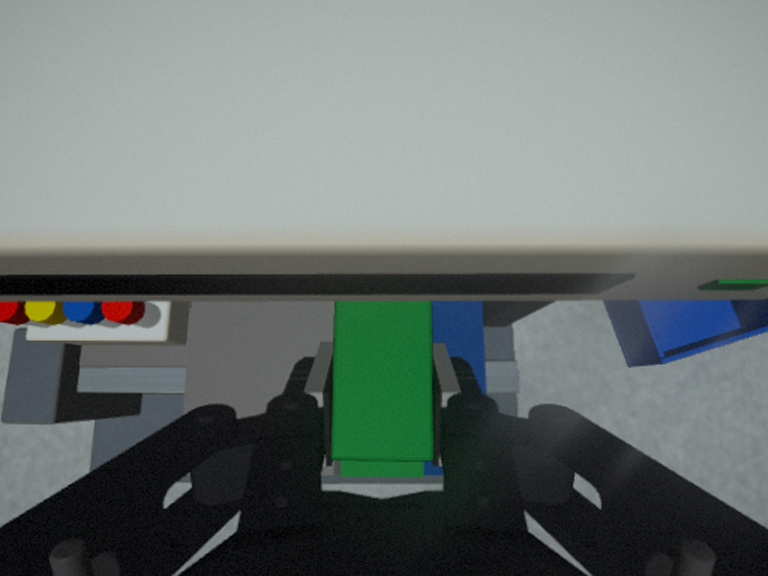

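View pics/s4.png

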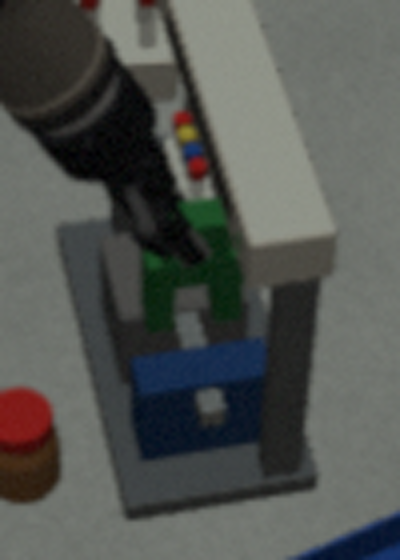

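The scene crop shows green upright astride the rail line, between the stop and the carriage and clear of the beam. Lowering gently.

Request:
play_rows --motion '[[[0,-0.005,0],[0,0,-0.0005]],[[0,-0.005,0],[0,0,-0.0005]],[[-0.02,-0.005,0.04],[0,0,-0.0005]],[[-0.036,-0.005,0.07],[0,0,-0.0005]],[[-0.054,-0.005,0.106],[0,0,-0.0005]],[[-0.054,-0.005,0.106],[0,0,-0.0005]],[[-0.054,-0.005,0.106],[0,0,-0.0005]]]'

```text
t: 6.55
eef_pos: [0.6371, 0.2165, 0.1435]
tool_rot: [-0.011, 0.969, 0.046, 0.242]
contact_force: [0.3, 0.1, -1.2]
gripper_width: 0.32
```

Run:
```python
from h import *
where()
go(5.4,28.2,np.array([628.6,214.7,141.5]))
```

```text
t 6.55 grasp [628.2 215.7 160.2] yaw(y) 5.46 tilt 28.04 ytilt 0.09 F [ 0.3  0.1 -1.2] w 27.3 q [-1.11  0.51  0.77  2.06 -0.62  0.28 -1.4 ]
shift [-0.0212, 0.0025, 0.0417] turn [0.0001, 0.0004, 0.0003] mm 18.7
```

Request:
play_rows --motion '[[[-0.021,0.002,0.042],[0,0,0]],[[-0.021,0.002,0.042],[0,0,0]],[[-0.021,0.002,0.042],[0,0,0]],[[-0.021,-0.0055,0.042],[0,0,0]],[[-0.021,-0.0055,0.042],[0,0,0]],[[-0.021,-0.0055,0.042],[0,0,0]]]'

```text
t: 7.15
eef_pos: [0.6375, 0.2193, 0.1252]
tool_rot: [-0.011, 0.969, 0.047, 0.242]
contact_force: [-0.8, -0.2, -2.0]
gripper_width: 0.32
```

Run:
```python
from h import *
where()
go(5.4,28.2,np.array([628.9,211.7,141.5]))
```

```text
t 7.15 grasp [628.6 218.4 142. ] yaw(y) 5.5 tilt 28.08 ytilt 0.08 F [-0.8 -0.2 -2. ] w 27.3 q [-1.07  0.53  0.72  2.07 -0.65  0.24 -1.37]
shift [-0.0013, 0.0168, 0.0006] turn [0.0001, 0.0003, 0.0004] mm 6.7
```

Request:
play_rows --motion '[[[-0.001,0.01,0],[0,0,0]],[[-0.001,0.017,0],[0,0,0]],[[-0.001,0.017,0],[0,0,0]]]'

```text
t: 7.45
eef_pos: [0.6379, 0.2125, 0.1252]
tool_rot: [-0.011, 0.969, 0.047, 0.242]
contact_force: [-0.5, 1.7, -1.0]
gripper_width: 0.32
```

Run:
```python
from h import *
where()
s=grab('scene');save(s,'s5.png',(210,60,310,200),4)
go(5.4,28.2,np.array([628.8,214.7,142]))
go(5.4,28.2,np.array([628.6,214.7,210]))
```

```text
t 7.45 grasp [629.  211.6 142. ] yaw(y) 5.5 tilt 28.08 ytilt 0.04 F [-0.5  1.7 -1. ] w 27.4 q [-1.05  0.52  0.71  2.07 -0.66  0.24 -1.36]
shift [0.0004, -0.0076, 0.0] turn [-0.0, 0.0003, 0.0003] mm 3.0
shift [0.08, -0.0075, -0.1502] turn [-0.0, 0.0003, 0.0003] mm 68.1
```

View pics/s5.png

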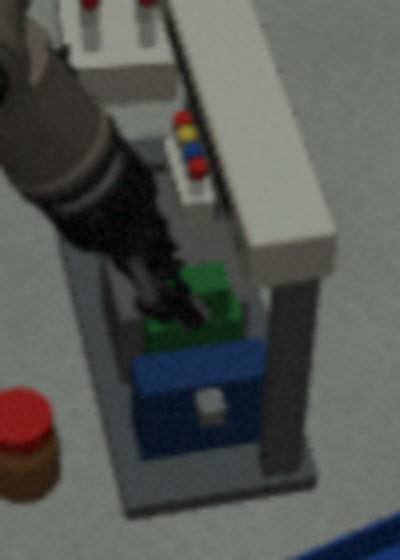

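Green went all the way in and moved freely over 6.8 mm with forces under 2 N, so it has several millimetres of play and red is the right one. Taking green out: up first, then back.

Request:
play_rows --motion '[[[0,-0.0076,0],[0,0,0]],[[0.025,-0.0076,-0.047],[0,0,0]],[[0.08,-0.0075,-0.15],[0,0,0]],[[0.08,-0.0075,-0.15],[0,0,0]],[[0.08,-0.0075,-0.15],[0,0,0]]]'

```text
t: 8.0
eef_pos: [0.6379, 0.2162, 0.1941]
tool_rot: [-0.012, 0.969, 0.047, 0.243]
contact_force: [-0.6, 0.1, -2.2]
gripper_width: 0.321
```

Run:
```python
from h import *
where()
ex=np.array([.9956,.0941,0])
go(5.4,28.2,np.array([628.6,214.7,215])-80*ex)
go(-12.9,28.2,np.array([575,-80,230]))
```

```text
t 8.0 grasp [629.  215.3 210.8] yaw(y) 5.53 tilt 28.18 ytilt 0.01 F [-0.6  0.1 -2.2] w 27.4 q [-1.23  0.46  0.93  2.03 -0.56  0.39 -1.44]
shift [-0.1723, 0.001, -0.1041] turn [-0.0002, 0.0001, 0.0003] mm 80.5
shift [-0.1595, 0.7289, -0.1397] turn [-0.0242, 0.0001, 0.0451] mm 303.6
```

Request:
play_rows --motion '[[[-0.172,0.001,-0.104],[0,0,0]],[[-0.172,0.001,-0.104],[0,0,0]],[[-0.16,0.729,-0.14],[-0.024,0,0.045]],[[-0.16,0.729,-0.14],[-0.024,0,0.045]],[[-0.16,0.729,-0.14],[-0.024,0,0.045]],[[-0.16,0.729,-0.14],[-0.024,0,0.045]],[[-0.16,0.729,-0.14],[-0.024,0,0.045]],[[-0.16,0.729,-0.14],[-0.024,0,0.045]]]'

```text
t: 8.8
eef_pos: [0.5824, -0.0846, 0.2125]
tool_rot: [0.027, 0.964, -0.109, 0.241]
contact_force: [1.7, -0.2, -3.2]
gripper_width: 0.319
```

Run:
```python
from h import *
where()
go(-12.9,28.2,np.array([607.9,-236.3,222]))
```

```text
t 8.8 grasp [573.6 -82.6 229.3] yaw(y) -12.89 tilt 28.12 ytilt 0.01 F [ 1.7 -0.2 -3.2] w 27.3 q [-0.95  0.26  1.08  2.21 -0.45  0.35 -1.34]
shift [0.1407, 0.3554, 0.0959] turn [0.0, 0.0002, 0.0] mm 157.6
```

Request:
play_rows --motion '[[[0.141,0.355,0.096],[0,0,0]],[[0.141,0.355,0.096],[0,0,0]],[[0.141,0.355,0.096],[0,0,0]],[[0.141,0.355,0.096],[0,0,0]],[[0.141,0.355,0.096],[0,0,0]]]'

```text
t: 9.3
eef_pos: [0.6138, -0.2506, 0.205]
tool_rot: [0.031, 0.963, -0.117, 0.242]
contact_force: [-0.6, -0.8, -1.6]
gripper_width: 0.316
```

Run:
```python
from h import *
where()
go(-12.9,28.2,np.array([607.9,-236.3,135]))
```

```text
t 9.3 grasp [ 605.1 -248.4  221.8] yaw(y) -13.87 tilt 28.21 ytilt 0.22 F [-0.6 -0.8 -1.6] w 27.0 q [-0.26  0.34  0.7   2.04 -0.71  0.42 -0.87]
shift [-0.1028, -0.0324, 0.1909] turn [0.0018, -0.0, -0.0021] mm 87.7
```

Request:
play_rows --motion '[[[0.004,-0.03,0],[0.0018,0,-0.002]],[[0.004,-0.03,0],[0.0018,0,-0.002]],[[-0.05,-0.032,0.1],[0.0018,0,-0.002]],[[-0.103,-0.032,0.19],[0.0018,0,-0.002]],[[-0.103,-0.032,0.19],[0.0018,0,-0.002]],[[-0.103,-0.032,0.19],[0.0018,0,-0.002]]]'

```text
t: 9.9
eef_pos: [0.6163, -0.2375, 0.1186]
tool_rot: [0.027, 0.964, -0.109, 0.242]
contact_force: [0.8, -1.0, -1.5]
gripper_width: 0.32
```

Run:
```python
from h import *
where()
go(-12.9,28.2,np.array([607.9,-236.3,101]))
```

```text
t 9.9 grasp [ 607.6 -235.5  135.3] yaw(y) -12.88 tilt 28.14 ytilt -0.02 F [ 0.8 -1.  -1.5] w 27.3 q [-0.03  0.44  0.4   2.1  -0.97  0.24 -0.6 ]
shift [-0.0393, 0.0018, 0.0762] turn [-0.0001, 0.0002, 0.0] mm 34.3
```

Request:
play_rows --motion '[[[-0.019,0.0018,0.038],[0,0,0]],[[-0.03,0.0018,0.06],[0,0,0]],[[-0.039,0.0018,0.076],[0,0,0]],[[-0.039,0.0018,0.076],[0,0,0]],[[-0.039,0.0018,0.076],[0,0,0]]]'

```text
t: 10.4
eef_pos: [0.6183, -0.2383, 0.0867]
tool_rot: [0.028, 0.964, -0.108, 0.243]
contact_force: [0.3, 0.1, -2.3]
gripper_width: 0.318
```

Run:
```python
from h import *
where()
go(-12.9,28.2,np.array([607.9,-236.3,99.3]))
```

```text
t 10.4 grasp [ 609.5 -236.3  103.5] yaw(y) -12.82 tilt 28.33 ytilt 0.05 F [ 0.3  0.1 -2.3] w 27.2 q [ 0.05  0.49  0.3   2.1  -1.19  0.18 -0.37]
shift [-0.0086, 0.0009, 0.0072] turn [0.0, -0.0004, 0.0003] mm 4.5
```

Request:
play_rows --motion '[[[-0.0086,0.001,0.0072],[0,-0.001,0]],[[-0.0086,0.001,0.0072],[0,-0.001,0]],[[-0.0086,0.001,0.0072],[0,-0.001,0]]]'

```text
t: 10.7
eef_pos: [0.6169, -0.2383, 0.0831]
tool_rot: [0.027, 0.964, -0.108, 0.24]
contact_force: [0.4, -0.6, -1.9]
gripper_width: 0.32
```

Run:
```python
from h import *
where()
go(-12.9,28.2,np.array([607.9,-236.3,99]))
```

```text
t 10.7 grasp [ 608.2 -236.3   99.8] yaw(y) -12.81 tilt 28.01 ytilt 0.06 F [ 0.4 -0.6 -1.9] w 27.4 q [ 0.05  0.5   0.3   2.1  -1.19  0.18 -0.37]
shift [-0.0016, 0.0001, 0.0014] turn [0.0, 0.0005, 0.0003] mm 0.8
```

Request:
play_rows --motion '[[[-0.0016,0,0.0025],[0,0,0]],[[-0.0016,0,0.0025],[0,0,0]]]'

```text
t: 10.9
eef_pos: [0.6172, -0.2386, 0.0826]
tool_rot: [0.027, 0.964, -0.108, 0.241]
contact_force: [-2.8, 1.1, 4.7]
gripper_width: 0.313
```

Request:
play_rows --motion '[[[0,0,0],[0,0,0]],[[0,0,0],[0,0,0]],[[0,0,0],[0,0,0]],[[0,0,0],[0,0,0]]]' --fingers 54

```text
t: 11.3
eef_pos: [0.6172, -0.2386, 0.0825]
tool_rot: [0.027, 0.964, -0.108, 0.241]
contact_force: [-0.6, -0.4, -0.7]
gripper_width: 0.632
```

Run:
```python
from h import *
where()
d=grab('wrist');save(d,'w6.png',s=1.5)
z=ori(np.radians(-12.9),np.radians(28)).apply([0,0,1])
go(-12.9,28,np.array([607.9,-236.3,99])-60*z+[0,0,40])
# red target, same relative grasp: offset (-7 along ex)
c=np.array([np.cos(np.radians(-12.7)),np.sin(np.radians(-12.7)),0]); g=np.array([597.6,-313.2,98.5])-7*c; print(g)
```

```text
t 11.3 grasp [ 608.5 -236.6   99.3] yaw(y) -12.83 tilt 28.07 ytilt 0.04 F [-0.6 -0.4 -0.7] w 54.0 q [ 0.05  0.5   0.3   2.1  -1.21  0.18 -0.36]
shift [0.0455, -0.0004, -0.2383] turn [0.0, -0.0002, 0.0002] mm 97.0
[ 590.77125819 -311.66107657   98.5       ]
```

View pics/w6.png

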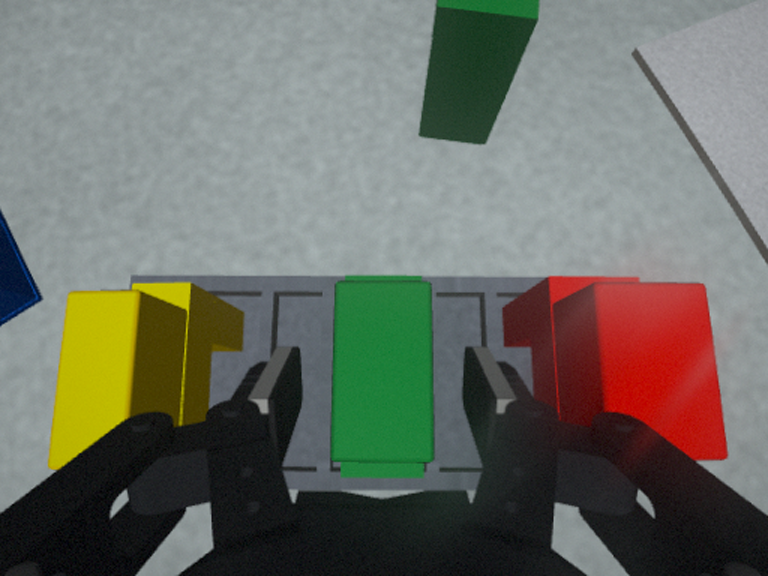

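Green is back upright in its place at (383,370). Backing out along the tool.

Request:
play_rows --motion '[[[0.015,0,-0.08],[0,0,0]],[[0.03,0,-0.16],[0,0,0]],[[0.045,0,-0.238],[0,0,0]],[[0.045,0,-0.238],[0,0,0]],[[0.045,0,-0.238],[0,0,0]]]' --fingers 58

```text
t: 11.85
eef_pos: [0.5895, -0.2314, 0.1755]
tool_rot: [0.027, 0.964, -0.108, 0.242]
contact_force: [-0.7, -0.5, -0.1]
gripper_width: 0.682
```

Run:
```python
from h import *
where()
z=ori(np.radians(-12.7),np.radians(28)).apply([0,0,1])
go(-12.7,28,np.array([590.8,-311.7,98])-60*z+[0,0,40])
```

```text
t 11.85 grasp [ 580.8 -229.4  192.3] yaw(y) -12.75 tilt 28.15 ytilt 0.03 F [-0.7 -0.5 -0.1] w 58.3 q [-0.3   0.35  0.72  2.13 -0.88  0.36 -0.68]
shift [-0.0022, 0.1952, 0.0026] turn [0.0001, -0.0004, -0.0001] mm 78.1
```

Request:
play_rows --motion '[[[-0.002,0.195,0],[0,0,0]],[[-0.002,0.195,0],[0,0,0]],[[-0.002,0.195,0],[0,0,0]],[[-0.002,0.195,0],[0,0,0]],[[-0.002,0.195,0],[0,0,0]]]'

```text
t: 12.35
eef_pos: [0.5716, -0.3061, 0.174]
tool_rot: [0.027, 0.964, -0.107, 0.241]
contact_force: [-0.4, 0.7, -0.0]
gripper_width: 0.679
```

Run:
```python
from h import *
where()
d=grab('wrist');save(d,'w7.png',s=1.5)
P=cloud(d); hsv=cv2.cvtColor(d['pixels'],cv2.COLOR_RGB2HSV);ok=(d['range_z']>0)
ms={'red':((hsv[...,0]<8)|(hsv[...,0]>172)),'green':(hsv[...,0]>45)&(hsv[...,0]<80)}
for c,m in ms.items():
    m=(m&ok&(hsv[...,1]>110)&(P[...,2]>.1)&(P[...,2]<0.125)).astype(np.uint8)
    k,l,st,ce=cv2.connectedComponentsWithStats(m)
    for i in range(1,k):
        if st[i,4]<300: continue
        T=P[l==i]; r=cv2.minAreaRect((T[:,:2]*1000).astype(np.float32)); print(c,ce[i].round(),len(T),np.median(T[:,2]).round(4),np.round(r[0],1),np.round(r[1],1),round(r[2],2))
go(-12.7,28,np.array([590.8,-311.7,98]))
```

```text
t 12.35 grasp [ 562.9 -304.1  190.8] yaw(y) -12.68 tilt 28.05 ytilt -0.03 F [-0.4  0.7 -0. ] w 58.0 q [-0.07  0.37  0.65  2.09 -0.95  0.43 -0.49]
red [257. 212.] 3136 0.1133 [ 598. -313.] [33.6 49.8] 76.62
green [220.  33.] 1016 0.1133 [ 761.9 -329. ] [31. 65.] 33.35
green [154. 210.] 2747 0.1132 [ 615.6 -237.7] [28.  49.8] 76.84
shift [-0.046, 0.0041, 0.2389] turn [-0.0001, -0.0002, 0.0001] mm 97.3
```

View pics/w7.png

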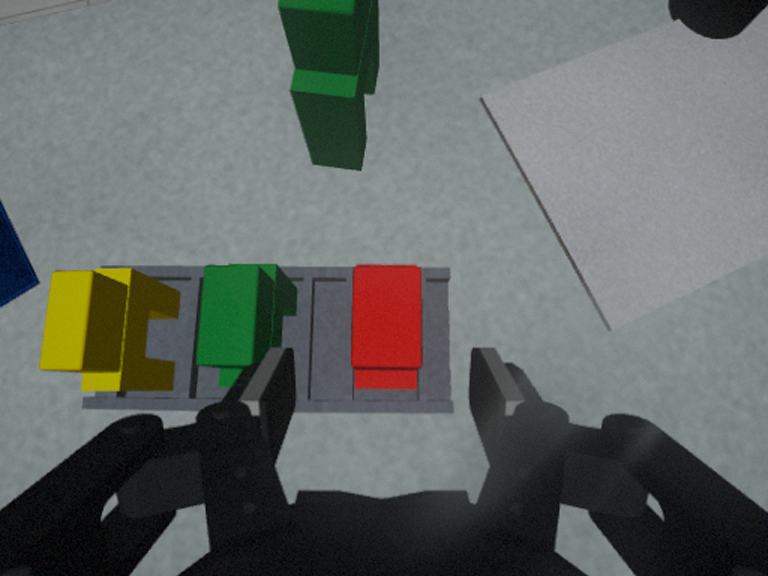

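Red is centred between the open fingers at (387,318), and green at (240,318) is standing well. Going in along the tool axis.

Request:
play_rows --motion '[[[-0.015,0.003,0.08],[0,0,0]],[[-0.03,0.003,0.16],[0,0,0]],[[-0.046,0.003,0.22],[0,0,0]],[[-0.046,0.003,0.239],[0,0,0]],[[-0.046,0.003,0.239],[0,0,0]]]'

```text
t: 12.9
eef_pos: [0.5997, -0.3124, 0.0802]
tool_rot: [0.026, 0.964, -0.107, 0.24]
contact_force: [0.2, -0.3, 1.1]
gripper_width: 0.68
```

Run:
```python
from h import *
where()
go(-12.9,28,np.array([590.8,-311.6,98]))
```

```text
t 12.9 grasp [ 591.  -310.5   97. ] yaw(y) -12.6 tilt 27.97 ytilt -0.08 F [ 0.2 -0.3  1.1] w 58.1 q [ 0.17  0.53  0.34  2.06 -1.27  0.28 -0.17]
shift [0.0013, 0.0031, -0.0021] turn [-0.0006, 0.0001, 0.0006] mm 1.6
```

Request:
play_rows --motion '[[[0.001,0.003,-0.002],[-0.0006,0,0.0006]],[[0.001,0.003,-0.002],[-0.0006,0,0.0006]],[[0.001,0.003,-0.002],[-0.0006,0,0.0006]],[[0.001,0.003,-0.002],[-0.0006,0,0.0006]],[[0.001,0.003,-0.002],[-0.0006,0,0.0006]],[[0.001,0.003,-0.002],[-0.0006,0,0.0006]]]' --fingers 0 --grip_force 60

```text
t: 13.5
eef_pos: [0.6, -0.3139, 0.0827]
tool_rot: [0.027, 0.964, -0.109, 0.241]
contact_force: [-2.7, 1.7, 5.7]
gripper_width: 0.391
```

Run:
```python
from h import *
where()
go(-12.9,28,np.array([590.8,-311.6,222]))
```

```text
t 13.5 grasp [ 591.3 -311.9   99.4] yaw(y) -12.9 tilt 28.1 ytilt 0.02 F [-2.7  1.7  5.7] w 33.4 q [ 0.16  0.53  0.35  2.06 -1.27  0.28 -0.18]
shift [0.1431, -0.0003, -0.271] turn [0.0, -0.0003, 0.0] mm 122.6
```

Request:
play_rows --motion '[[[0.018,0,-0.033],[0,0,0]],[[0.06,0,-0.115],[0,0,0]],[[0.143,0,-0.271],[0,0,0]],[[0.143,0,-0.271],[0,0,0]],[[0.143,0,-0.271],[0,0,0]]]'

```text
t: 14.0
eef_pos: [0.601, -0.3142, 0.209]
tool_rot: [0.028, 0.963, -0.108, 0.244]
contact_force: [0.5, -0.7, -2.1]
gripper_width: 0.391
```

Run:
```python
from h import *
where()
go(-4,28,np.array([580,0,222]))
```

```text
t 14.0 grasp [ 592.2 -312.2  225.7] yaw(y) -12.86 tilt 28.42 ytilt 0.06 F [ 0.5 -0.7 -2.1] w 33.4 q [-0.15  0.38  0.74  2.   -0.86  0.51 -0.61]
shift [-0.1834, -0.7575, -0.0895] turn [0.0118, -0.0011, -0.0216] mm 313.8
```

Request:
play_rows --motion '[[[-0.18,-0.757,-0.09],[0.012,-0.001,-0.0216]],[[-0.18,-0.757,-0.09],[0.012,-0.001,-0.0216]],[[-0.18,-0.757,-0.09],[0.012,-0.001,-0.0216]],[[-0.18,-0.757,-0.09],[0.012,-0.001,-0.0216]],[[-0.18,-0.757,-0.09],[0.012,-0.001,-0.0216]],[[-0.18,-0.757,-0.09],[0.012,-0.001,-0.0216]],[[-0.18,-0.757,-0.09],[0.012,-0.001,-0.0216]]]'

```text
t: 14.7
eef_pos: [0.5879, 0.0035, 0.2041]
tool_rot: [0.007, 0.97, -0.031, 0.24]
contact_force: [-0.7, -0.4, -2.2]
gripper_width: 0.389
```

Run:
```python
from h import *
where()
ex=np.array([.9956,.0941,0])
go(5.4,28.1,np.array([629.0,214.7,218])-90*ex)
```

```text
t 14.7 grasp [579.1   4.1 220.9] yaw(y) -3.67 tilt 27.84 ytilt -0.07 F [-0.7 -0.4 -2.2] w 33.2 q [-1.04  0.26  1.02  2.21 -0.47  0.34 -1.31]
shift [-0.1198, -0.5015, -0.0546] turn [0.0116, 0.0007, -0.0223] mm 207.4
```

Request:
play_rows --motion '[[[-0.12,-0.5,-0.055],[0.0116,0.0007,-0.0223]],[[-0.12,-0.5,-0.055],[0.0116,0.0007,-0.0223]],[[-0.12,-0.5,-0.055],[0.0116,0.0007,-0.0223]],[[-0.12,-0.5,-0.055],[0.0116,0.0007,-0.0223]],[[-0.12,-0.5,-0.055],[0.0116,0.0007,-0.0223]],[[-0.12,-0.5,-0.055],[0.0116,0.0007,-0.0223]],[[-0.12,-0.5,-0.055],[0.0116,0.0007,-0.0223]]]'

```text
t: 15.4
eef_pos: [0.5471, 0.2055, 0.2002]
tool_rot: [-0.011, 0.969, 0.046, 0.242]
contact_force: [-0.3, -0.5, -2.1]
gripper_width: 0.393
```

Run:
```python
from h import *
where()
d=grab('wrist');save(d,'w8.png',s=1.5)
o,p,r=state(); g=(p-.019*r.apply([0,0,1]))*1000
P=cloud(d)*1000;hsv=cv2.cvtColor(d['pixels'],cv2.COLOR_RGB2HSV);z=P[...,2]
a=np.radians(5.4);ex=np.array([np.cos(a),np.sin(a)]);ey=np.array([-ex[1],ex[0]])
X=(P[...,:2]-g[:2])@ex;Y=(P[...,:2]-g[:2])@ey
bl=(hsv[...,0]>100)&(hsv[...,0]<130)&(hsv[...,1]>110)
reg=(z>97)&(z<104)
red=((hsv[...,0]<8)|(hsv[...,0]>172))&(hsv[...,1]>110)&(z>215)&(z<245)
rr=cv2.minAreaRect(P[red][:,:2].astype(np.float32)); print('red',rr,'X',np.percentile(X[red],[1,99]),'Y',np.percentile(Y[red],[1,99]),'z',np.median(z[red]))
for lo in (60,75,90,105,120):
    m=reg&(X>lo)&(X<lo+15); s=m&bl&(Y<5); c=m&~bl&(Y>0)&(Y<60)
    if s.any() and c.any(): print(lo,s.sum(),'stop ymax',np.percentile(Y[s],[98,99.5]).round(2),'carr ymin',np.percentile(Y[c],[.5,2]).round(2))
st=reg&bl&(Y<5); q=cv2.minAreaRect(P[st][:,:2].astype(np.float32));print('stop',q,'X',np.percentile(X[st],[.5,99.5]))
```

```text
t 15.4 grasp [538.3 204.7 216.9] yaw(y) 5.39 tilt 27.98 ytilt 0.09 F [-0.3 -0.5 -2.1] w 33.6 q [-1.54  0.34  1.15  2.22 -0.39  0.34 -1.62]
red ((545.6032104492188, 205.98680114746094), (50.308712005615234, 38.09714889526367), 3.9686498641967773) X [-17.1810802  31.2258554] Y [-16.21778644  18.95387048] z 230.8319434490911
60 620 stop ymax [-16.34 -15.47] carr ymin [23.3  24.21]
75 717 stop ymax [-15.62 -14.73] carr ymin [22.81 23.63]
90 690 stop ymax [-15.76 -14.93] carr ymin [23.21 23.93]
105 680 stop ymax [-15.98 -15.14] carr ymin [22.44 23.34]
120 640 stop ymax [-15.46 -14.56] carr ymin [22.73 23.56]
stop ((639.5043334960938, 178.8958282470703), (99.61827087402344, 40.25484848022461), 5.274476051330566) X [ 48.59502922 146.90261344]
```

View pics/w8.png

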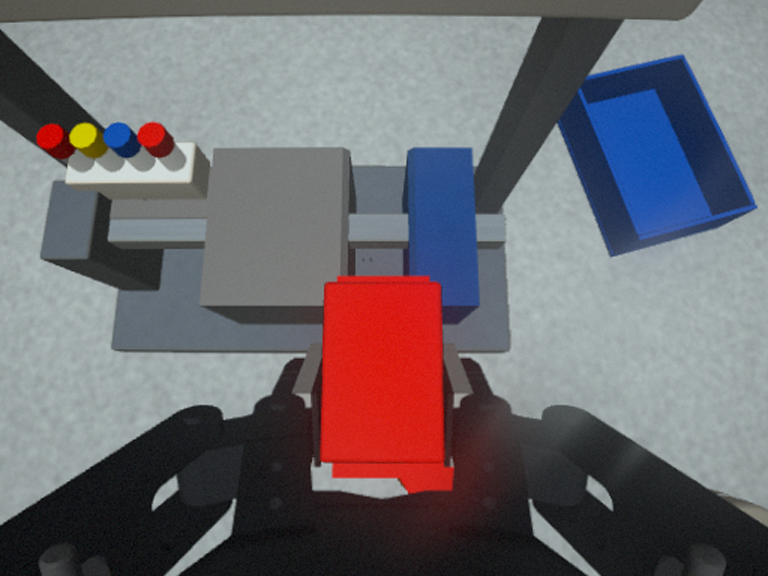

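The wrist view shows red held squarely at (383,370), in front of the gap at columns 350-410. Green's free travel from y 211.6 to 218.4 puts the gap centre at about y 215.1. Moving red over the gap.

Run:
```python
from h import *
go(5.4,28.1,np.array([629.0,215.1,208]))
```

```text
shift [0.19, -0.0075, 0.1272] turn [0.0003, 0.0003, -0.0002] mm 91.5
```

Request:
play_rows --motion '[[[0.085,-0.006,0.065],[0,0,0]],[[0.12,-0.007,0.088],[0,0,0]],[[0.155,-0.0075,0.107],[0,0,0]],[[0.19,-0.0075,0.127],[0,0,0]],[[0.19,-0.0075,0.127],[0,0,0]],[[0.19,-0.0075,0.127],[0,0,0]],[[0.19,-0.0075,0.127],[0,0,0]]]'

```text
t: 16.15
eef_pos: [0.6371, 0.2146, 0.1909]
tool_rot: [-0.011, 0.969, 0.044, 0.241]
contact_force: [0.2, -0.7, -3.2]
gripper_width: 0.393
```

Run:
```python
from h import *
where()
go(5.4,28.1,np.array([629.0,215.1,195]))
go(5.4,28.1,np.array([629.0,215.1,180]))
```

```text
t 16.15 grasp [628.2 213.8 207.6] yaw(y) 5.18 tilt 27.92 ytilt 0.04 F [ 0.2 -0.7 -3.2] w 33.5 q [-1.2   0.45  0.89  2.03 -0.5   0.38 -1.5 ]
shift [-0.0126, -0.0033, 0.029] turn [0.0004, 0.0005, -0.0005] mm 12.7
shift [-0.0302, -0.0033, 0.0621] turn [0.0004, 0.0005, -0.0005] mm 27.7
```

Request:
play_rows --motion '[[[0.001,-0.0033,0],[0.0004,0.0005,-0.0005]],[[-0.006,-0.0033,0.015],[0.0004,0.0005,-0.0005]],[[-0.012,-0.0033,0.028],[0.0004,0.0005,-0.0005]],[[-0.012,-0.0033,0.028],[0.0004,0.0005,-0.0005]],[[-0.012,-0.0033,0.028],[0.0004,0.0005,-0.0005]]]'

```text
t: 16.65
eef_pos: [0.6378, 0.2159, 0.1784]
tool_rot: [-0.011, 0.969, 0.046, 0.242]
contact_force: [-0.9, -1.0, -3.2]
gripper_width: 0.389
```

Run:
```python
from h import *
where()
go(5.4,28.1,np.array([629.0,215.1,180]))
s=grab('scene');save(s,'s8.png',(210,60,310,200),4)
```

```text
t 16.65 grasp [628.9 215.  195.1] yaw(y) 5.41 tilt 28.08 ytilt 0.02 F [-0.9 -1.  -3.2] w 33.2 q [-1.17  0.46  0.85  2.04 -0.52  0.35 -1.48]
shift [-0.0175, -0.0001, 0.0336] turn [0.0, 0.0001, 0.0001] mm 15.1
```

View pics/s8.png

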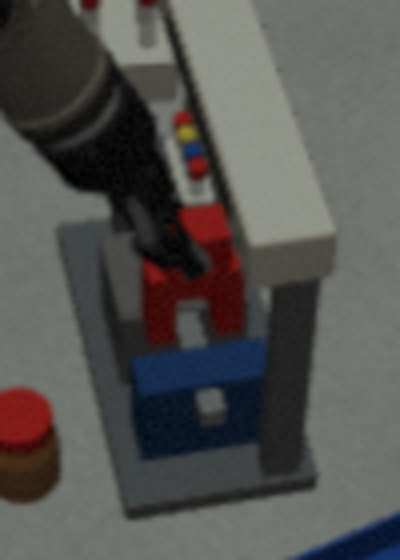

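Red is aligned just above the block tops. Lowering 15 mm in small steps.

Request:
play_rows --motion '[[[-0.005,0,0.009],[0,0,0]],[[-0.009,0,0.018],[0,0,0]],[[-0.0135,0,0.026],[0,0,0]],[[-0.0175,0,0.034],[0,0,0]],[[-0.0175,0,0.034],[0,0,0]]]'

```text
t: 17.2
eef_pos: [0.6378, 0.2157, 0.1626]
tool_rot: [-0.011, 0.969, 0.046, 0.242]
contact_force: [-0.7, 0.3, -2.3]
gripper_width: 0.389
```

Run:
```python
from h import *
where()
go(5.4,28.1,np.array([629.0,215.1,160]))
```

```text
t 17.2 grasp [628.9 214.9 179.4] yaw(y) 5.4 tilt 28.04 ytilt 0.03 F [-0.7  0.3 -2.3] w 33.2 q [-1.13  0.48  0.8   2.05 -0.54  0.32 -1.46]
shift [-0.0226, -0.0005, 0.0428] turn [0.0001, 0.0002, 0.0001] mm 19.4
```

Underside is now about 88 mm up, inside the gap with no contact. Continuing down.

Request:
play_rows --motion '[[[-0.006,0,0.011],[0,0,0]],[[-0.012,0,0.022],[0,0,0]],[[-0.018,0,0.033],[0,0,0]],[[-0.0226,0,0.043],[0,0,0]],[[-0.0226,0,0.043],[0,0,0]]]'

```text
t: 17.7
eef_pos: [0.6376, 0.2156, 0.1423]
tool_rot: [-0.011, 0.969, 0.046, 0.242]
contact_force: [-0.7, -0.4, -3.1]
gripper_width: 0.386
```

Run:
```python
from h import *
where()
go(5.4,28.1,np.array([629.0,215.1,143]))
```

```text
t 17.7 grasp [628.7 214.8 159.1] yaw(y) 5.4 tilt 27.98 ytilt 0.05 F [-0.7 -0.4 -3.1] w 33.0 q [-1.09  0.5   0.74  2.06 -0.57  0.27 -1.44]
shift [-0.0181, -0.0007, 0.036] turn [0.0001, 0.0003, 0.0001] mm 16.1
```

Request:
play_rows --motion '[[[-0.006,0,0.012],[0,0,0]],[[-0.012,0,0.024],[0,0,0]],[[-0.018,0,0.036],[0,0.0003,0]],[[-0.018,0,0.036],[0,0.0003,0]],[[-0.018,0,0.036],[0,0.0003,0]]]'

```text
t: 18.2
eef_pos: [0.6378, 0.2157, 0.126]
tool_rot: [-0.011, 0.969, 0.046, 0.242]
contact_force: [-0.1, 0.4, -2.8]
gripper_width: 0.392
```

Run:
```python
from h import *
where()
go(5.4,28.1,np.array([628.8,214.9,139.5]))
```

```text
t 18.2 grasp [628.9 214.9 142.7] yaw(y) 5.41 tilt 28.06 ytilt 0.06 F [-0.1  0.4 -2.8] w 33.5 q [-1.05  0.52  0.69  2.07 -0.6   0.24 -1.42]
shift [-0.004, -0.0002, 0.007] turn [0.0001, 0.0001, 0.0001] mm 3.2
```

Request:
play_rows --motion '[[[-0.002,0,0.003],[0,0,0]],[[-0.003,0,0.005],[0,0,0]],[[-0.004,0,0.007],[0,0,0]],[[-0.004,0,0.007],[0,0,0]]]'

```text
t: 18.6
eef_pos: [0.6381, 0.2157, 0.1237]
tool_rot: [-0.011, 0.969, 0.046, 0.243]
contact_force: [-4.9, -1.0, 6.4]
gripper_width: 0.391
```

Run:
```python
from h import *
where()
s=grab('scene');save(s,'s9.png',(210,60,310,200),4)
```

```text
t 18.6 grasp [629.2 214.8 140.5] yaw(y) 5.39 tilt 28.12 ytilt -0.01 F [-4.9 -1.   6.4] w 33.4 q [-1.04  0.52  0.68  2.07 -0.61  0.23 -1.41]
```

View pics/s9.png

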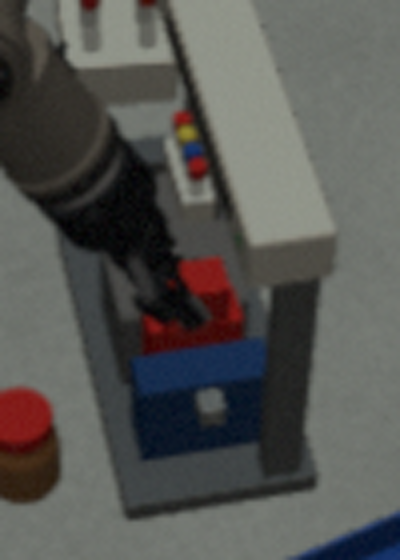

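The vertical force rose to about 6-9 N at a grasp height of 140.5 mm, which is the expected seat height. Releasing and backing out along the tool.

Request:
play_rows --motion '[[[0,0,0],[0,0,0]],[[0,0,0],[0,0,0]],[[0,0,0],[0,0,0]],[[0,0,0],[0,0,0]]]' --fingers 56

```text
t: 19.05
eef_pos: [0.6383, 0.2157, 0.1238]
tool_rot: [-0.011, 0.969, 0.046, 0.243]
contact_force: [-0.0, 0.7, 0.2]
gripper_width: 0.657
```

Request:
play_rows --motion '[[[0,0,-0.05],[0,0,0]],[[0,0,-0.13],[0,0,0]],[[0,0,-0.22],[0,0,0]],[[-0.1,0,-0.3],[0,0,0]],[[-0.15,0,-0.33],[0,0,0]],[[-0.15,0,-0.33],[0,0,0]]]'

```text
t: 19.65
eef_pos: [0.5195, 0.2063, 0.2105]
tool_rot: [-0.012, 0.969, 0.048, 0.241]
contact_force: [-0.7, 1.0, -0.8]
gripper_width: 0.659
```

Run:
```python
from h import *
where()
d=grab('wrist');save(d,'w9.png',s=1.5)
t=grab('top'); save(t,'t9.png',s=1.5)
P=cloud(d)*1000;hsv=cv2.cvtColor(d['pixels'],cv2.COLOR_RGB2HSV);z=P[...,2]
red=((hsv[...,0]<8)|(hsv[...,0]>172))&(hsv[...,1]>110)&(P[...,0]>570)&(abs(P[...,1]-215)<50)
print('ztop',np.percentile(z[red],[50,90,97]), cv2.minAreaRect(P[red&(z>148)][:,:2].astype(np.float32)))
```

```text
t 19.65 grasp [510.7 205.4 227.3] yaw(y) 5.64 tilt 27.91 ytilt -0.03 F [-0.7  1.  -0.8] w 56.3 q [-1.73  0.31  1.32  2.26 -0.34  0.36 -1.67]
ztop [153.64984183 154.99464118 155.41797747] ((635.8385620117188, 216.53564453125), (50.02922821044922, 33.72754669189453), 4.459988594055176)
```

View pics/w9.png

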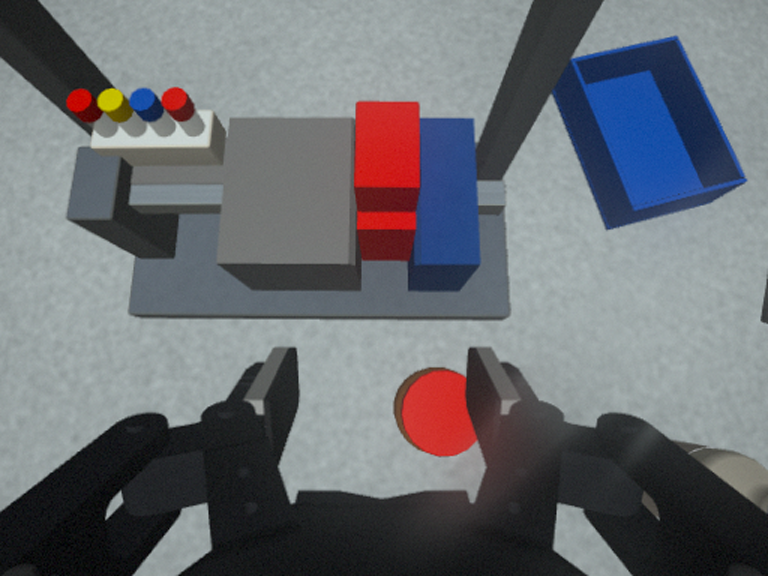

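View pics/t9.png

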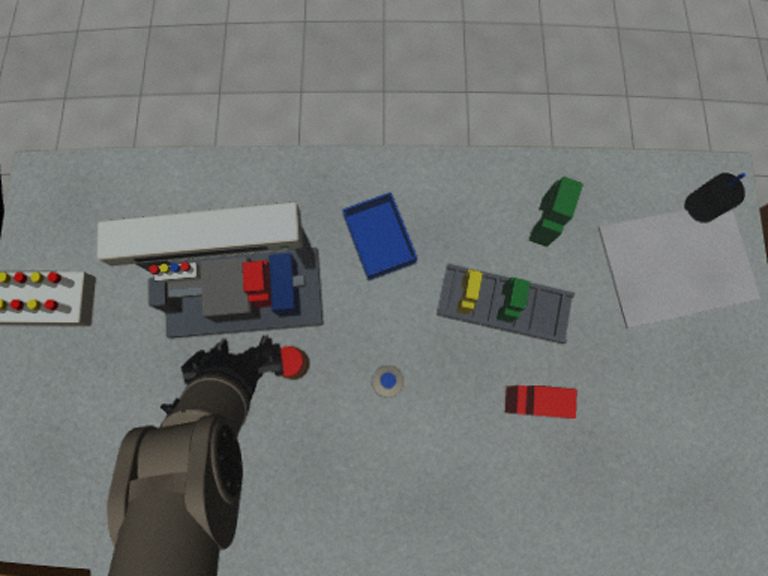

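The wrist view shows red seated in the gap at (387,180), with its top at 153.6 mm against 154 expected. The top view shows yellow (470,290) and green (516,297) upright in the caddy, and the jar, bottle and tray where they started. I'll hold still once, then hand in.

Request:
play_rows --motion '[[[0,0,-0.02],[0,0,0]],[[0,0,-0.02],[0,0,0]],[[0,0,-0.02],[0,0,0]]]'

```text
t: 20.05
eef_pos: [0.52, 0.2054, 0.2191]
tool_rot: [-0.012, 0.969, 0.046, 0.243]
contact_force: [-0.7, -0.4, 0.2]
gripper_width: 0.658
```

Run:
```python
from h import *
where(); print(bot.hand_in())
```

```text
t 20.05 grasp [511.1 204.5 235.8] yaw(y) 5.47 tilt 28.18 ytilt -0.03 F [-0.7 -0.4  0.2] w 56.2 q [-1.77  0.3   1.36  2.25 -0.32  0.38 -1.69]
the job is handed in; nothing more can be done
None
```

The carriage is locked with the red spacer, and I handed the job in at about 20 s of the 64 s allowed. I tried green first: it went fully in and slid freely over 6.8 mm, so I put it back in its caddy place and fitted red, which went in without force.

**Last checks:**
- **Seating:** red's top is at 153.6 mm, against 154 mm expected for a seated spacer. It sits square between the stop and the carriage, and the gripper has let go and is clear.
- **Everything else:** green and yellow stand upright in the caddy, and the bottle, jar and tray are where they started.

**Disagreements:**
- **Gripper lean:** I leaned the gripper 28 degrees rather than 30–45, because joint 6 reached its limit beyond that at the caddy. Gripping the tab about 7 mm towards the robot kept the gripper clear of the beam.
- **Cameras:** they differed by 1–3 mm, so I centred red in the gap using green's free travel.

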